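# Tighten the nut at the bottom of the die block's bore with the T-handled socket key

## Task

Take the T-handled socket key from its sloping rest and stand it upright down the deep bore of the die block so that its socket drops right over the nut at the bottom; once it is fully down, let go of it. Then, with a fresh hold on the key, turn the nut clockwise (seen from above) until it is tight against its stop. Leave the key standing upright on the nut, fully down.

Things in the scene. Friction and masses are not known exactly. Their poses are not given: they have to be found in the camera images.
- key_shaft (a point): Middle of the round shaft (18 mm diameter, free for 90 mm) of the plain steel T-handled socket key, 200 mm long, 0.35 kg. Axes of all key points: z along the key from socket to handle, y along the cross bar, x square to both. It starts in the rest, leaning 40 degrees from upright; lift it straight up. Taken with the fingers straight down, it is upright once the gripper tilts 40 degrees
- key_hub (a point): Centre of the key's dark square hub at its top, 28 x 28 x 28 mm, faces along the key's axes, 62 mm from key_shaft along +z. The cross bar, 14 mm diameter, 130 mm long, runs through it along y, so take the hub across its x faces. In the rest a wide plate lies close under hub and bar. Same axes as key_shaft
- key_mouth (a point): Centre of the key's open socket end, 124 mm from key_shaft along -z, same axes. Hexagonal socket 30 mm deep, 26.5 mm across inner flats (two face +-x), 39 mm over outer corners; sleeve 38 mm diameter above it to 68 mm, taper to 80 mm. At nut_seat when fully down; 15 to 19 mm higher if it stands on the nut, hexagons not in line (play 9 degrees either way): it drops when they are
- bore_mouth (a point): Centre of the mouth of the vertical bore in the top of the die block, a grey steel block 120 x 120 x 92 mm fixed to the bench, with small dark screw heads (6 mm high) on its top corners. The bore is 44 mm in diameter with a small lead-in and 78 mm deep to its flat seat. Axes: the block's own, z up
- nut_seat (a point): Centre of the nut's underside on the seat of the bore, 78 mm below bore_mouth; the frame turns with the nut, z up. Dark hexagonal nut, 24 mm across flats (two of them face +-x of this frame), 15 mm high plus a 4 mm narrower top; a short stud end reaches 25 mm
- nut (a joint): Turn of the nut in rad, growing clockwise seen from above. It starts loose, between 0.3 and 0.9; hard stop (tight) at 2.30. Friction about 0.12 N m; it stays where it is left
- rest_base (a point): Centre of the underside of the fixed grey sloping rest, about 0.2 m high on a base plate 200 x 110 mm. Its +x is the way the key in it leans (handle end higher and farther along +x). The key's socket lies in a trough, its end on a ledge; the shaft is over a 14 mm wide spine, free on both sides (+-y) for fingers from above
Not all that is in view belongs to the job. Of the things shaped like the part that bears bore_mouth, the bare steel one is meant.

How it is judged:
By the outcome, as a careful person would: the job done as asked, in the order asked, and still so for the second after the job is handed in, with the robot touching nothing.
It also fails if it takes over 61 s, if anything falls off the work surface, if the arm or the gripper's body presses on something with over 40 N, if the wrist force passes 120 N, or if a joint passes its speed limit or range.

## Robot

A 6-joint arm with a two-finger parallel gripper is mounted at the origin on a cart in front of the work surface, level with it; the furniture and walls round the work are solid. World frame = base frame: x ahead of the robot, y to its left, z up, the work surface at z = 0. Lengths are in mm, angles in rad, forces in N, time in s.
With the tool pointing down it reaches from about 325 to 775 mm from the base axis. Payload 5.5 kg.
Tool frame: the origin (TCP) lies on the centre line of the jaws, within the pads' length; the fingertips stand 8 mm ahead of it and the grasp point (between the pads) lies 11 mm behind it; z points along the fingers, y is the direction in which the jaws open and shut (so a half turn about z gives the same grasp; the last joint's range is limited). The gripper opens to 88 mm and grips with 3 to 60 N. Pads are 20 mm wide; open, the fingers measure 115 mm over their backs; the gripper's body (75 mm by 178 mm) begins 61 mm behind the grasp point.
Start: joints at [1.088, 0.091, 1.231, -0, 1.82, -0.057], TCP at [247.836, 546.437, 230.631] pointing down, gripper open.
Joint ranges: [-2.87, 2.87], [-0.86, 2.18], [0.17, 2.46], [-1.51, 4.65], [0.06, 2.69], [-2.65, 2.65]. Speed limits (rad/s): [2.57, 2.57, 3.01, 3.14, 3.14, 3.14].

## Interface

Orientations are given as a 3x3 rotation matrix whose columns are the frame's x, y, z axes.
In Python, from rig import * gives the robot as it stands. The module is installed in compiled form; this text tells all that it offers.
- The arm moves only by the tool step_arm, never from a script. Its argument "plan" is a list of rows, each a list of 3 entries, a list of its own where there are three numbers: the shift along the tool's x, y, z in m, then the turn, a rotation vector about the tool's x, y, z in rad, then the closure, from 0 (fully open) to 1 (shut). In form: [[[tx, ty, tz], [ax, ay, az], hand], ...]. A call has 1 to 5 rows; each row is the pose to reach, as a shift and turn from the pose measured when the call began, along the tool's axes at that moment; what a row does not reach only later rows make up. A row lasts 1/8 s, in which the tool goes at most 62.5 mm and 10.7 degrees, less where a joint would pass 70% of its speed; a pose out of reach is approached as far as the arm can. A call with a gripper value outside its range is refused whole. The fingers move at their own pace and stop on an object; "grip_force" is the grip in N (left out, the last holds). Time passes only in rows, so rows that repeat a pose let the fingers close. It gives the time, the measured TCP pose, the force and the opening at its end, in the units of the state.
- read_state(): the state, without advancing time (a new reading comes with each control period).
- get_image(name): name is "side" or "top"; returns the picture (400x640x3 uint8, blue, green, red); there is no depth.
- camera_info(name): a dict with "intrinsics" (3x3 intrinsics, pixels), "cam_to_world" (4x4, takes a point from camera to world coordinates). Camera axes: x right, y up, looking along -z (the intrinsics and any distortion apply to the point x, -y, -z); pixel columns grow to the right and rows downward; lengths in mm; the calibration is good to about 2 mm. A picture is of the moment at which its call begins. camera_info takes no time and is no camera call.
- finish_job(): hands the job in, once; it reports no verdict.
Trained networks look in the newest picture that a camera, given by its name, has taken for a name from the list of things; names that differ only in an ending like _2 or _b are one class to them, and where a whole thing is asked for, a point or a joint stands for the part that bears it (a point fixed in the world has none). Each returns a list of dicts, best first, with "conf" (0 to 1); they miss things now and then, are a little off and sometimes report something else, mostly with a low value. They report only what shows in the picture. A call takes as long as a camera call. They do not tell look-alikes from the thing itself.
- cut_out(camera, name): "mask" (400x640 bool, what is visible of it) and "box" ([left, top, width, height] in pixels, round what is visible of it).
The state is a dict: "t": time; "joint_positions": joint angles; "joint_velocities": joint speeds; "tau": joint torques, N m; "tool_pos": TCP position; "ee_rot": TCP orientation; "force": force on the tool from outside, world axes, zero at the start; "moment": the same for the moment, N m; "finger_gap": finger opening in mm.
Only numpy, scipy, OpenCV 4.12 (cv2) and the standard library are available. Lean on these libraries where they do the work, as an engineer would, in place of code of your own. Each camera call takes 0.05 s, during which the arm holds its last target.

## Working session

There is one attempt and no reset: what is moved stays moved. The work goes in short steps, Python scripts to look and compute and a tool call to move; the robot and the scene stay as the last step left them, time stands still between calls to the robot, and variables do not carry over. Pictures are saved under pics/ and viewed, and the job is handed in when it is done.

Besides the shell and the picture viewer there is one more tool, called after "Emit:" as a command line: name --argument value ..., lists and objects as JSON in quotes. step_arm: Moves the arm, as the interface text tells. Its arguments: {"type":"object","properties":{"plan":{"type":"array","items":{"type":"array"}},"grip_force":{"type":"number"}},"required":["plan"]}

```bash
mkdir -p pics; ls; python3 - <<'E'
from rig import *
import cv2
for n in ("side","top"):
    im=get_image(n); cv2.imwrite(f"pics/{n}0.png",im)
    c=camera_info(n); print(n,c)
s=read_state(); print(s)
E
```

```text
pics
side {'intrinsics': array([[378.89204903,   0.        , 321.72283601],
       [  0.        , 378.89204903, 206.80884732],
       [  0.        ,   0.        ,   1.        ]]), 'cam_to_world': array([[-9.78320447e-01,  1.38773979e-01, -1.53723408e-01,
         3.87838209e+02],
       [-2.06669266e-01, -6.06537643e-01,  7.67723845e-01,
         5.80664192e+02],
       [ 1.33010592e-02,  7.82849839e-01,  6.22068494e-01,
         6.50443675e+02],
       [ 0.00000000e+00,  0.00000000e+00,  0.00000000e+00,
         1.00000000e+00]])}
top {'intrinsics': array([[420.14818581,   0.        , 321.8784856 ],
       [  0.        , 420.14818581, 198.70293431],
       [  0.        ,   0.        ,   1.        ]]), 'cam_to_world': array([[ 1.38277237e-02,  9.93582968e-01, -1.12257200e-01,
         3.83610258e+02],
       [-9.99684431e-01,  1.60920100e-02,  1.92895151e-02,
        -6.76060338e+01],
       [ 2.09721777e-02,  1.11955045e-01,  9.93491940e-01,
         1.22349372e+03],
       [ 0.00000000e+00,  0.00000000e+00,  0.00000000e+00,
         1.00000000e+00]])}
{'t': 0.1, 'joint_positions': array([ 1.08830494e+00,  9.17943730e-02,  1.23173470e+00, -9.27872430e-06,
        1.81983176e+00, -5.67079365e-02]), 'joint_velocities': array([-0.00077325, -0.00102984, -0.00299483,  0.00104979, -0.0002284 ,
        0.00111415]), 'tau': array([ 1.38635434e-03, -4.47853017e+01, -4.07571352e+01,  7.00545288e-02,
        2.83416244e-02, -7.53831250e-05]), 'tool_pos': array([247.71103284, 546.19929736, 229.63086162]), 'ee_rot': array([[-9.10714443e-01,  4.13035765e-01, -8.12449515e-04],
       [ 4.13036554e-01,  9.10713093e-01, -1.57050353e-03],
       [ 9.12342834e-05, -1.76585160e-03, -9.99998437e-01]]), 'force': array([ 0.43460964, -0.49713899, -0.04189794]), 'moment': array([-0.01051412, -0.01762437,  0.01608044]), 'finger_gap': 88.10597810310043}
```

View pics/side0.png

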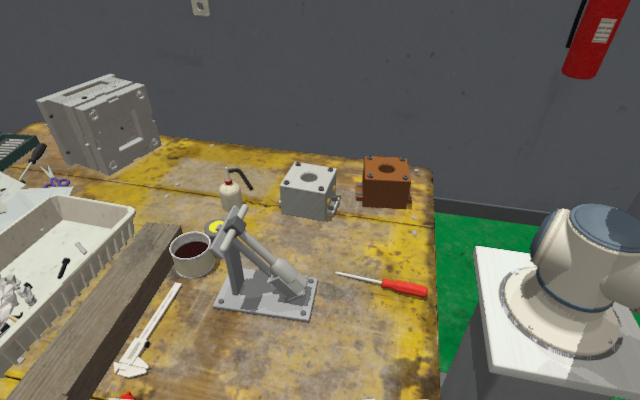

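View pics/top0.png

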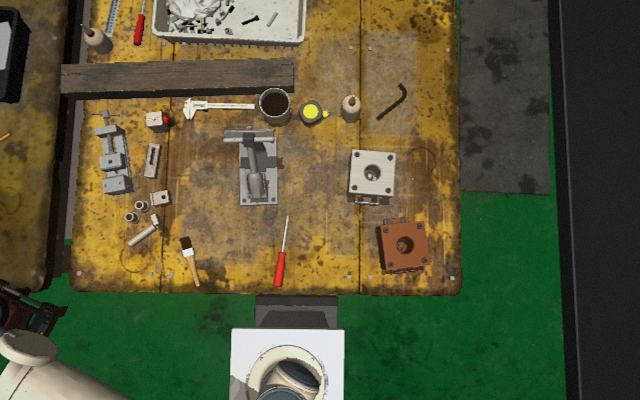

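The top view shows two candidate blocks: a grey one at (372,172) and an orange-brown painted or rusty one at (404,245). The grey one fits "bare steel". I'll enlarge it to confirm, along with the rest.

```bash
python3 - <<'E'
from rig import *
import cv2, numpy as np
t=cv2.imread("pics/top0.png"); s=cv2.imread("pics/side0.png")
f=lambda im,x,y,w,h,k:cv2.resize(im[y:y+h,x:x+w],None,fx=k,fy=k,interpolation=cv2.INTER_CUBIC)
cv2.imwrite("pics/c1.png",np.hstack([f(t,225,120,65,100,6),f(t,335,140,65,100,6)]))
cv2.imwrite("pics/c2.png",f(s,200,150,220,175,3.6))
for n in ("side","top"):
    for k in ("bore_mouth","key_shaft","rest_base","nut"):
        for d in cut_out(n,k): print(n,k,round(d["conf"],2),d["box"],d["mask"].sum())
E
```

```text
side bore_mouth 0.94 [278.6, 161.1, 58.4, 60.6] 2790
side bore_mouth 0.93 [353.4, 152.8, 58.4, 54.4] 2514
side key_shaft 0.69 [217.1, 205.1, 92.3, 87.9] 1673
side rest_base 0.65 [209.9, 202.6, 109.4, 120.3] 4956
top bore_mouth 0.85 [346.0, 151.7, 49.9, 52.6] 2317
top bore_mouth 0.77 [375.9, 218.3, 51.4, 54.3] 2466
top key_shaft 0.58 [222.5, 132.6, 48.6, 60.9] 809
top rest_base 0.86 [227.4, 125.6, 51.1, 81.3] 2047
top rest_base 0.7 [367.6, 173.3, 4.0, 6.7] 48
top nut 0.52 [398.5, 243.0, 6.9, 8.7] 55
```

View pics/c1.png

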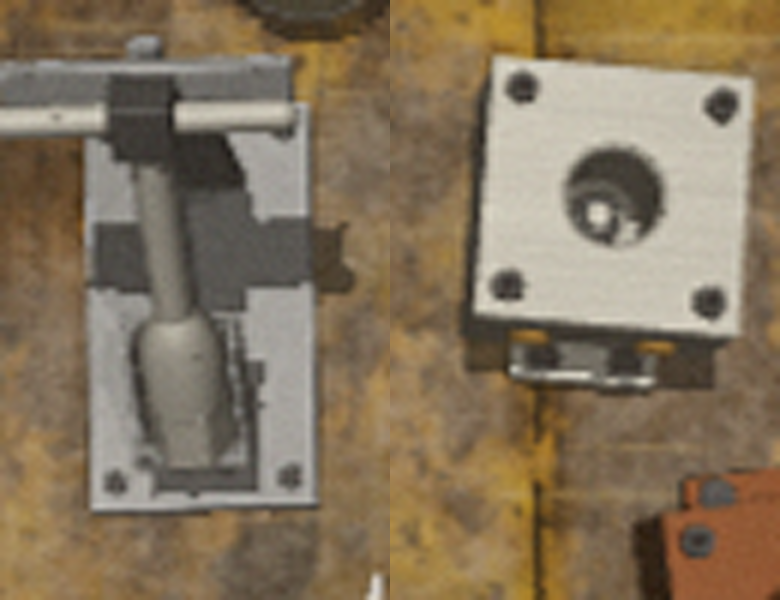

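View pics/c2.png

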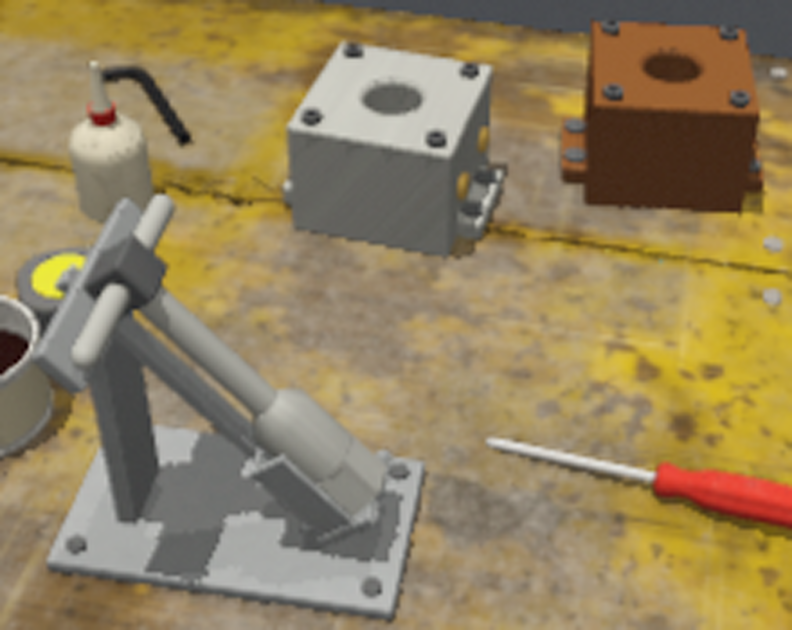

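The enlarged crops confirm it. The block at top (372,172) and side (310,190) is bare grey steel, and the other is orange-painted. Next I'll fit the poses of the block, the rest and the key.

```bash
cat > h.py <<'E'
from rig import *
import cv2, numpy as np
from scipy.optimize import least_squares
CI={n:camera_info(n) for n in("side","top")}
def proj(n,P):
    P=np.atleast_2d(P).astype(float); T=CI[n]["cam_to_world"]; K=CI[n]["intrinsics"]
    c=(P-T[:3,3])@T[:3,:3]; c=c*[1,-1,-1]
    u=c@K.T; return u[:,:2]/u[:,2:]
def rz(a): c,s=np.cos(a),np.sin(a); return np.array([[c,-s,0],[s,c,0],[0,0,1]])
def ry(a): c,s=np.cos(a),np.sin(a); return np.array([[c,0,s],[0,1,0],[-s,0,c]])
def crop(im,x,y,w,h,k): return cv2.resize(im[y:y+h,x:x+w],None,fx=k,fy=k,interpolation=cv2.INTER_CUBIC)
def un(X,Y,x0,y0,k): return [(X+.5)/k-.5+x0,(Y+.5)/k-.5+y0]
E
python3 - <<'E'
from h import *
T=lambda X,Y:un(X-390,Y,335,140,6)
S=lambda X,Y:un(X,Y,200,150,3.6)
tp=[T(492,56),T(752,78),T(740,338),T(474,313)]
# order: image up=+x, left=+y
loc=np.array([[60,60,92],[60,-60,92],[-60,-60,92],[-60,60,92]])
L=lambda p,l:(l@rz(p[2]).T)+[p[0],p[1],0]
# side view: which corners -> initial guess by top only
f=lambda p:(proj("top",L(p,loc))-tp).ravel()
r=least_squares(f,[430,-190,0]);print("top only",r.x,f(r.x).round(2))
print("side pred crop",((proj("side",L(r.x,loc))-[200,150])*3.6).round(0))
print("bore c top pred crop",((proj("top",L(r.x,np.array([[0,0,92]])))-[335,140])*6+[390,0]).round(1))
E
```

```text
top only [ 5.86771525e+02 -2.25827026e+02 -6.47583660e-02] [ 0.15  0.04  0.2  -0.07 -0.39 -0.29  0.05  0.32]
side pred crop [[284. 127.]
 [339.  42.]
 [489.  66.]
 [447. 156.]]
bore c top pred crop [[612.1 193. ]]
```

```bash
python3 - <<'E'
from h import *
T=lambda X,Y:un(X-390,Y,335,140,6)
S=lambda X,Y:un(X,Y,200,150,3.6)
tp=np.array([T(492,56),T(752,78),T(740,338),T(474,313)])
sp=np.array([S(289,128),S(342,41),S(494,67),S(447,158)])
loc=np.array([[60,60,92],[60,-60,92],[-60,-60,92],[-60,60,92]])
L=lambda p,l:(l@rz(p[2]).T)+[p[0],p[1],0]
f=lambda p:np.r_[(proj("top",L(p,loc))-tp).ravel(),(proj("side",L(p,loc))-sp).ravel()]
r=least_squares(f,[587,-226,0]);print("both",r.x,f(r.x).round(2))
t=cv2.imread("pics/top0.png"); s=cv2.imread("pics/side0.png")
cv2.imwrite("pics/k_top.png",crop(t,215,122,75,90,6.6))
cv2.imwrite("pics/k_side.png",crop(s,205,195,120,120,5))
cv2.imwrite("pics/nut.png",crop(t,360,160,25,25,22))
E
```

```text
both [ 5.86073144e+02 -2.26197555e+02 -7.03176642e-02] [ 0.42  0.18  0.45  0.31 -0.39  0.07  0.07  0.45 -0.93  0.06 -0.14  0.42
 -0.59  0.1   0.57 -0.08]
```

View pics/k_top.png

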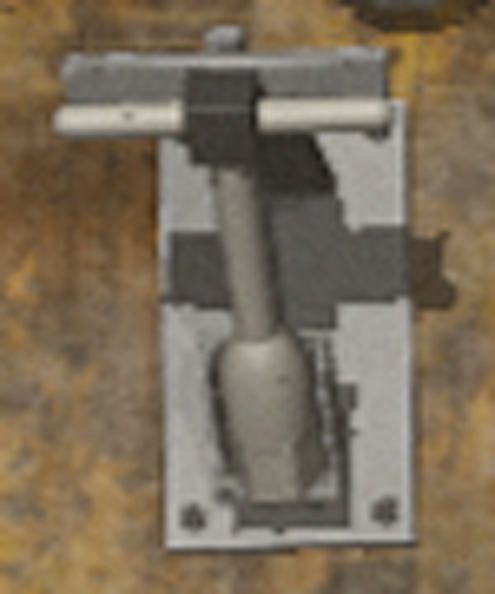

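View pics/k_side.png

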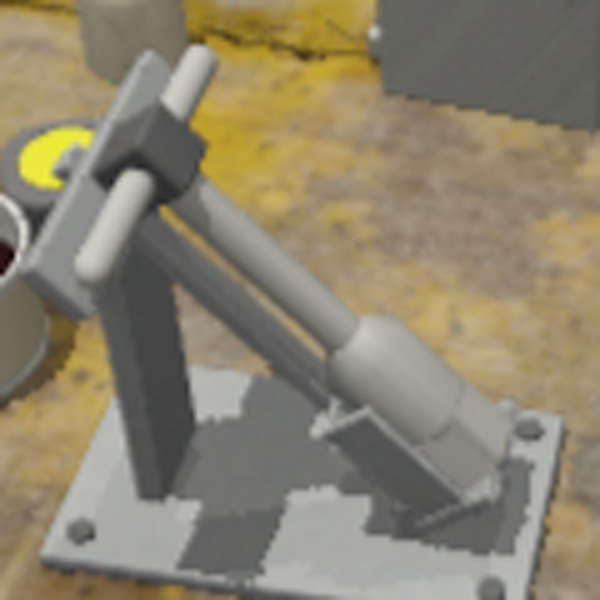

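View pics/nut.png

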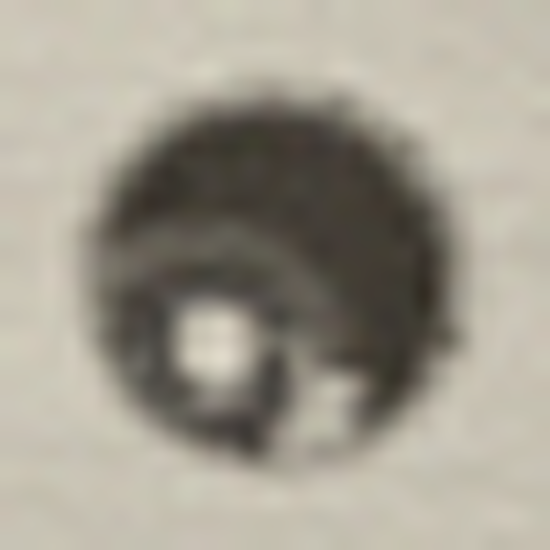

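```bash
cat > fitkey.py <<'E'
from h import *
T=lambda X,Y:un(X,Y,215,122,6.6)
S=lambda X,Y:un(X,Y,205,195,5)
def L(p,l): return np.atleast_2d(l)@(rz(p[3])@ry(p[4])).T+p[:3]
def perp(n,p,pts):
    a,b=proj(n,L(p,[[0,0,-44],[0,0,62]])); d=(b-a)/np.linalg.norm(b-a); q=np.array(pts)-a
    return q[:,0]*d[1]-q[:,1]*d[0]
def f(p):
    e=[]
    for n,a,b in(("top",T(53,119),T(391,114)),("side",S(85,277),S(207,50))):
        e.append((proj(n,L(p,[[0,65,62],[0,-65,62]]))-[a,b]).ravel())
    e.append(perp("top",p,[T(241,200),T(257,320)])); e.append(perp("side",p,[S(191,193),S(343,333)]))
    e.append([10*(p[4]-np.radians(40))])
    return np.concatenate(e)
r=least_squares(f,[590,60,120,0,.7]);print(r.x.round(3),f(r.x).round(2))
p=r.x
for fix in("top","side"):
    pass
im={"top":cv2.imread("pics/k_top.png"),"side":cv2.imread("pics/k_side.png")}
for n,(x0,y0,k) in {"top":(215,122,6.6),"side":(205,195,5)}.items():
    I=im[n]; D=lambda P,c:cv2.polylines(I,[(((proj(n,L(p,P))-[x0,y0]+.5)*k-.5)*8).astype(np.int32).reshape(-1,1,2)],False,c,1,cv2.LINE_AA,3)
    a=np.linspace(0,2*np.pi,40)
    for z,r_ in((-44,9),(-56,19),(-94,19),(45,9)): D(np.c_[r_*np.cos(a),r_*np.sin(a),0*a+z],(0,255,0))
    h=np.arange(7)*np.pi/3+np.pi/6; 
    D(np.c_[19.5*np.cos(h),19.5*np.sin(h),0*h-124],(0,0,255)); D(np.c_[19.5*np.cos(h),19.5*np.sin(h),0*h-94],(0,0,255))
    for z in(48,76): D([[14,14,z],[14,-14,z],[-14,-14,z],[-14,14,z],[14,14,z]],(255,0,0))
    D([[0,-65,62],[0,65,62]],(255,255,0)); D([[0,0,-124],[0,0,76]],(255,0,255))
cv2.imwrite("pics/ov_top.png",im["top"]);cv2.imwrite("pics/ov_side.png",im["side"])
q=L(p,[[0,0,-124],[0,0,62]]);print("mouth,hub",q.round(1))
E
python3 fitkey.py
```

```text
[6.0834e+02 9.6752e+01 1.3869e+02 4.1000e-02 6.9100e-01] [ 0.13  0.38  0.79  0.02 -0.15  0.27 -0.18 -0.39 -0.51 -0.22 -0.02 -0.05
 -0.07]
mouth,hub [[529.3  93.5  43.2]
 [647.8  98.4 186.5]]
```

View pics/ov_top.png

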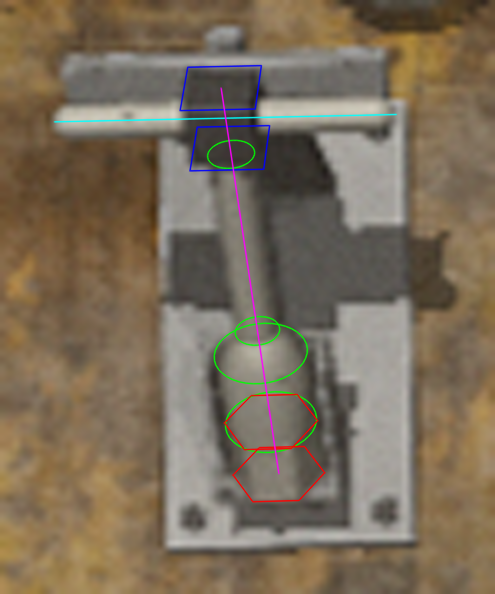

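View pics/ov_side.png

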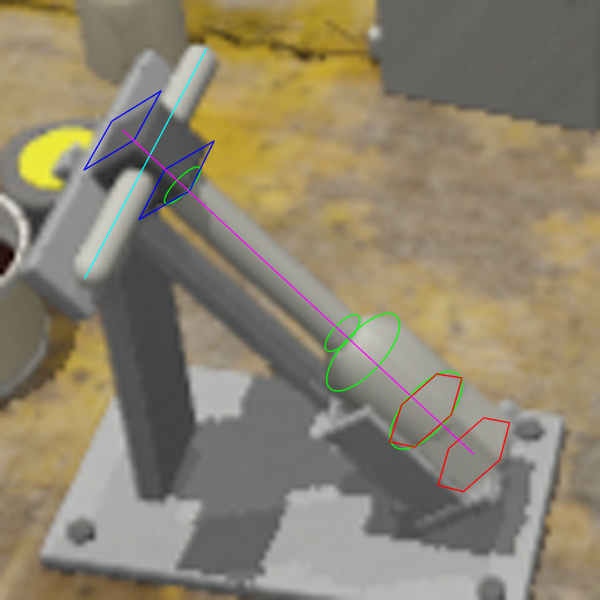

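Both overlays sit within about 2 mm of the key. I'll grip 10 mm below mid-shaft with the fingers tilted 15° towards the robot. That keeps the gripper body clear of the hub, and the key will be upright at a 55° tool tilt.

```bash
cat >> h.py <<'E'
from scipy.spatial.transform import Rotation as Ro
def toolR(yaw,tilt,flip=False):
    """tool y along key y of yaw; z tilted outwards (key +x) by tilt from down"""
    z=rz(yaw)@[np.sin(tilt),0,-np.cos(tilt)]; y=rz(yaw)@[0,1,0]
    if flip: y=-y
    return np.c_[np.cross(y,z),y,z]
def go(R,grasp=None,tcp=None):
    s=read_state(); R0=s["ee_rot"]; p=np.array(tcp) if tcp is not None else np.array(grasp)+11*R[:,2]
    d=R0.T@(p-s["tool_pos"])/1000; w=Ro.from_matrix(R0.T@R).as_rotvec()
    print("t",round(s["t"],2),"tcp",s["tool_pos"].round(1),"->",p.round(1),"shift",d.round(4).tolist(),"rot",w.round(3).tolist(),"deg",np.degrees(np.linalg.norm(w)).round(1)); return d,w
def axis_now(): return read_state()
KEY=np.array([608.3,96.8,138.7]); KYAW=.041; BORE=np.array([586.1,-226.2,92.]); BYAW=-.07
kz=lambda tilt=np.radians(39.6):rz(KYAW)@[np.sin(tilt),0,np.cos(tilt)]
E
python3 - <<'E'
from h import *
R=toolR(KYAW,np.radians(15)); G=KEY-10*kz()
print(G)
go(R,grasp=G-130*R[:,2])
go(R,grasp=G)
E
```

```text
[601.9311169   96.53872938 130.99486757]
t 0.5 tcp [247.8 546.4 230.6] -> [571.2  95.3 245.9] shift [-0.4808, -0.2773, -0.0153] rot [-0.061, -0.257, -0.464] deg 30.6
t 0.5 tcp [247.8 546.4 230.6] -> [604.8  96.7 120.4] shift [-0.5109, -0.2621, 0.1102] rot [-0.061, -0.257, -0.464] deg 30.6
```

Emit:
step_arm --plan '[[[-0.02,-0.012,-0.05],[0,0,0],0],[[-0.24,-0.14,-0.05],[-0.03,-0.13,-0.23],0],[[-0.24,-0.14,-0.05],[-0.03,-0.13,-0.23],0],[[-0.36,-0.21,-0.04],[-0.06,-0.25,-0.46],0],[[-0.36,-0.21,-0.04],[-0.06,-0.25,-0.46],0]]'

```text
t: 1.12
tool_pos: [406.2, 322.1, 276.3]
ee_rot: [[-0.966, -0.041, 0.254], [-0.04, 0.999, 0.011], [-0.255, 0.001, -0.967]]
force: [-0.6, 0.2, 0.3]
finger_gap: 87.7
```

```bash
python3 - <<'E'
from h import *
R=toolR(KYAW,np.radians(15)); G=KEY-10*kz()
go(R,grasp=G-130*R[:,2])
print(read_state()["joint_positions"].round(2))
E
```

```text
t 1.12 tcp [406.2 322.1 276.3] -> [571.2  95.3 245.9] shift [-0.1426, -0.2335, 0.0687] rot [0.001, -0.004, 0.0] deg 0.3
[ 0.71 -0.3   1.53 -0.16  1.7  -0.94]
```

Emit:
step_arm --plan '[[[-0.14,-0.23,0.05],[0,0,0],0],[[-0.14,-0.23,0.05],[0,0,0],0],[[-0.14,-0.23,0.05],[0,0,0],0],[[-0.143,-0.233,0.068],[0,0,0],0],[[-0.143,-0.233,0.068],[0,0,0],0]]'

```text
t: 1.75
tool_pos: [572.3, 92.9, 245.9]
ee_rot: [[-0.966, -0.039, 0.254], [-0.037, 0.999, 0.01], [-0.254, 0.0, -0.967]]
force: [0.1, 0.6, 0.3]
finger_gap: 87.7
```

```bash
python3 - <<'E'
from h import *
R=toolR(KYAW,np.radians(15)); G=KEY-10*kz()
go(R,grasp=G-40*R[:,2])
go(R,grasp=G)
print(read_state()["joint_positions"].round(2))
a=crop(get_image("top"),215,100,90,120,5);cv2.imwrite("pics/a1.png",a)
b=crop(get_image("side"),180,120,160,130,4.5);cv2.imwrite("pics/a2.png",b)
E
```

```text
t 1.75 tcp [572.3  92.9 245.9] -> [594.4  96.2 159. ] shift [0.0006, 0.0025, 0.0897] rot [-0.0, -0.005, -0.002] deg 0.3
t 1.75 tcp [572.3  92.9 245.9] -> [604.8  96.7 120.4] shift [0.0004, 0.0025, 0.1297] rot [-0.0, -0.005, -0.002] deg 0.3
[ 0.11 -0.19  1.5  -0.02  1.58 -1.5 ]
```

View pics/a2.png

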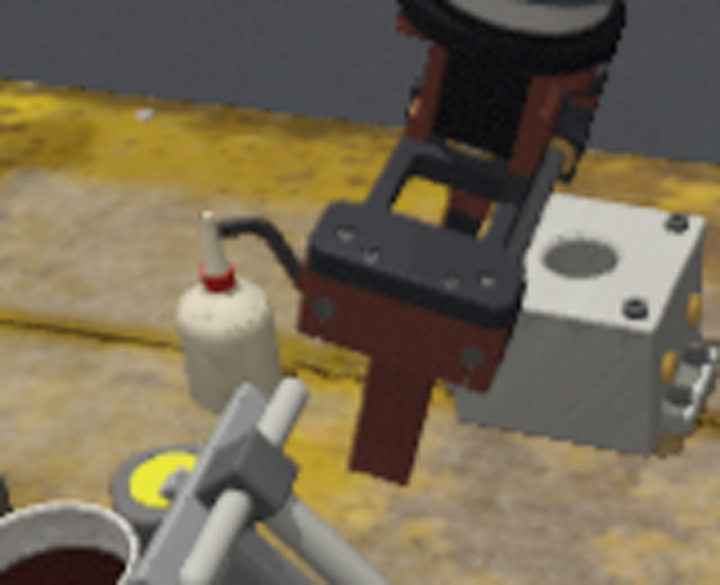

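The gripper is lined up behind the shaft, clear of the hub and bar, so I'm moving down to it.

Emit:
step_arm --plan '[[[0,0.0025,0.05],[0,-0.005,0],0],[[0,0.0025,0.09],[0,-0.005,0],0],[[0,0.0025,0.11],[0,-0.005,0],0],[[0,0.0025,0.13],[0,-0.005,0],0],[[0,0.0025,0.13],[0,-0.005,0],0]]'

```text
t: 2.48
tool_pos: [604.4, 96.7, 118.0]
ee_rot: [[-0.966, -0.037, 0.255], [-0.036, 0.999, 0.009], [-0.255, -0.0, -0.967]]
force: [-0.7, 0.0, 0.4]
finger_gap: 87.6
```

```bash
python3 - <<'E'
from h import *
R=toolR(KYAW,np.radians(15)); G=KEY-10*kz()
go(R,grasp=G)
a=crop(get_image("top"),215,100,90,120,5);cv2.imwrite("pics/b1.png",a)
b=crop(get_image("side"),200,150,130,130,4.5);cv2.imwrite("pics/b2.png",b)
E
```

```text
t 2.48 tcp [604.4  96.7 118. ] -> [604.8  96.7 120.4] shift [-0.001, -0.0, -0.0022] rot [-0.001, -0.004, -0.003] deg 0.3
```

View pics/b2.png

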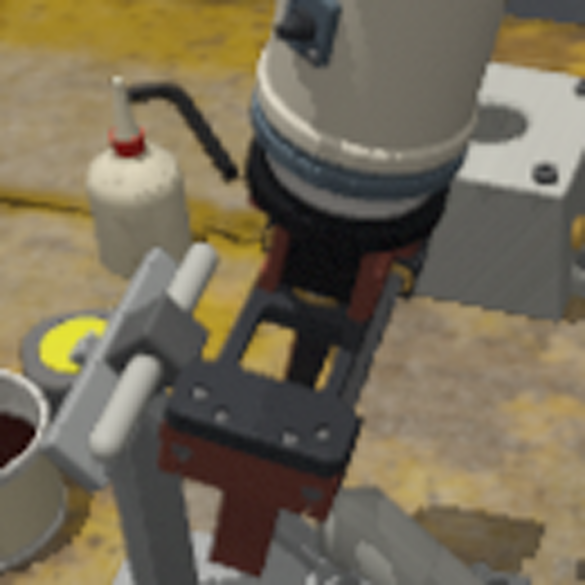

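Emit:
step_arm --plan '[[[0,0,-0.002],[0,0,0],0.5],[[0,0,-0.002],[0,0,0],0.8],[[0,0,-0.002],[0,0,0],1],[[0,0,-0.002],[0,0,0],1],[[0,0,-0.002],[0,0,0],1]]' --grip_force 50

```text
t: 3.2
tool_pos: [604.7, 96.5, 122.3]
ee_rot: [[-0.965, -0.037, 0.258], [-0.036, 0.999, 0.009], [-0.258, -0.0, -0.966]]
force: [0.1, -0.4, -0.6]
finger_gap: 41.3
```

Emit:
step_arm --plan '[[[0,0,0],[0,0,0],1],[[0,0,0],[0,0,0],1],[[0,0,0],[0,0,0],1]]'

```text
t: 3.58
tool_pos: [604.7, 96.6, 122.2]
ee_rot: [[-0.965, -0.037, 0.258], [-0.036, 0.999, 0.01], [-0.258, -0.0, -0.966]]
force: [0.3, 1.3, 0.3]
finger_gap: 17.5
```

Emit:
step_arm --plan '[[[-0.0026,0,-0.0097],[0,0,0],1],[[-0.0077,0,-0.029],[0,0,0],1],[[-0.0155,0,-0.058],[0,0,0],1],[[-0.025,0,-0.092],[0,0,0],1],[[-0.031,0,-0.116],[0,0,0],1]]' --grip_force 60

```text
t: 4.2
tool_pos: [605.0, 96.6, 245.9]
ee_rot: [[-0.965, -0.037, 0.261], [-0.036, 0.999, 0.01], [-0.261, 0.0, -0.965]]
force: [-0.1, -0.6, -4.0]
finger_gap: 16.6
```

```bash
python3 - <<'E'
from h import *
s=read_state();print(s["t"],s["tool_pos"],s["finger_gap"],s["force"].round(1),s["joint_positions"].round(2))
b=crop(get_image("side"),180,100,170,150,4.5);cv2.imwrite("pics/d2.png",b)
b=crop(get_image("top"),200,80,110,110,5);cv2.imwrite("pics/d1.png",b)
R=toolR(-0.368,np.radians(55))
# grasp when key upright and mouth 140 above table: 
go(R,grasp=[BORE[0],BORE[1],140+114])
E
```

```text
4.2 [604.95978318  96.62590571 245.93501455] 16.6223385649934 [-0.1 -0.6 -4. ] [ 0.11 -0.11  1.43 -0.02  1.56 -1.5 ]
t 4.3 tcp [605.9  96.8 248.1] -> [ 594.5 -229.4  247.7] shift [0.0227, -0.3255, -0.006] rot [0.239, -0.681, 0.337] deg 45.7
```

View pics/d2.png

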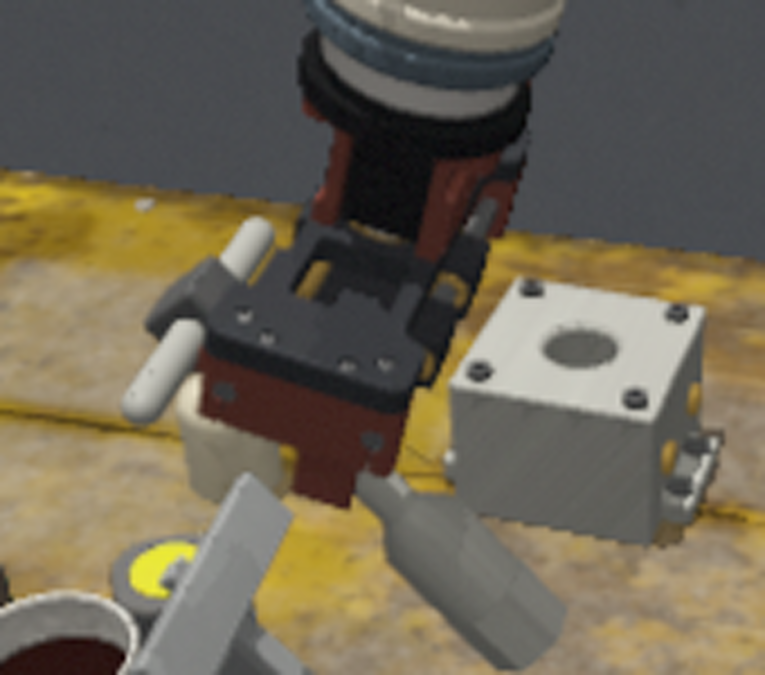

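The key is held firmly: the gap is 17 mm and the wrist reads 4 N. Next I'll carry it over the bore while turning it upright.

Emit:
step_arm --plan '[[[0.006,-0.06,-0.015],[0.04,-0.12,0.06],1],[[0.01,-0.12,-0.015],[0.09,-0.26,0.12],1],[[0.015,-0.18,-0.015],[0.13,-0.39,0.18],1],[[0.018,-0.24,-0.01],[0.18,-0.52,0.25],1],[[0.022,-0.3,-0.006],[0.22,-0.63,0.31],1]]'

```text
t: 4.92
tool_pos: [593.0, -205.2, 246.1]
ee_rot: [[-0.581, 0.332, 0.743], [0.197, 0.943, -0.268], [-0.789, -0.01, -0.614]]
force: [0.3, 0.4, -4.6]
finger_gap: 16.5
```

```bash
python3 - <<'E'
from h import *
print(read_state()["joint_positions"].round(2))
R=toolR(-0.368,np.radians(55))
go(R,grasp=[BORE[0],BORE[1],130+114])
E
```

```text
[-0.42 -0.6   2.01  0.08  0.82 -1.68]
t 4.92 tcp [ 593.  -205.2  246.1] -> [ 594.5 -229.4  237.7] shift [0.001, -0.0223, 0.0128] rot [0.018, -0.05, 0.025] deg 3.4
```

Emit:
step_arm --plan '[[[0.001,-0.0223,0.0128],[0.018,-0.05,0.025],1],[[0.001,-0.0223,0.0128],[0.018,-0.05,0.025],1],[[0.001,-0.0223,0.0128],[0.018,-0.05,0.025],1],[[0.001,-0.0223,0.0128],[0.018,-0.05,0.025],1]]'

```text
t: 5.42
tool_pos: [595.2, -228.4, 239.1]
ee_rot: [[-0.535, 0.358, 0.765], [0.205, 0.934, -0.294], [-0.82, -0.0, -0.573]]
force: [0.6, 0.3, -5.1]
finger_gap: 16.8
```

```bash
cat > look.py <<'E'
from h import *
import sys
tag,mz,yaw,tilt=sys.argv[1],float(sys.argv[2]),float(sys.argv[3]),float(sys.argv[4])
print(read_state()["joint_positions"].round(2))
R=toolR(yaw,np.radians(55)); go(R,grasp=[BORE[0],BORE[1],mz+114])
s=read_state(); R0=s["ee_rot"]; g=s["tool_pos"]-11*R0[:,2]
y=R0[:,1]; ax=Ro.from_rotvec(y*np.radians(tilt)).apply(-R0[:,2])  # key axis
print("pred key axis",ax.round(3),"pred mouth",(g-114*ax).round(1), "pred at z92", (g-ax*(g[2]-92)/ax[2]).round(1))
im={n:get_image(n) for n in("top","side")}
for n,(x0,y0,w,h,k) in {"top":(330,120,100,100,6),"side":(240,60,130,150,4)}.items():
    I=crop(im[n],x0,y0,w,h,k); cv2.imwrite(f"pics/{tag}_{n}_raw.png",I)
    a=proj(n,[g-114*ax,g+86*ax]); 
    cv2.polylines(I,[((((a-[x0,y0]+.5)*k-.5))*8).astype(np.int32).reshape(-1,1,2)],False,(255,0,255),1,cv2.LINE_AA,3)
    th=np.linspace(0,2*np.pi,50); c=proj(n,np.c_[BORE[0]+22*np.cos(th),BORE[1]+22*np.sin(th),0*th+92])
    cv2.polylines(I,[((((c-[x0,y0]+.5)*k-.5))*8).astype(np.int32).reshape(-1,1,2)],False,(0,255,0),1,cv2.LINE_AA,3)
    cv2.imwrite(f"pics/{tag}_{n}.png",I)
E
python3 look.py e 115 -0.368 55
```

```text
[-0.46 -0.6   2.05  0.12  0.73 -1.71]
t 5.42 tcp [ 595.2 -228.4  239.1] -> [ 594.5 -229.4  222.7] shift [0.0136, -0.0012, 0.0092] rot [0.001, 0.001, 0.001] deg 0.1
pred key axis [-0.001  0.001  1.   ] pred mouth [ 586.9 -225.3  131.4] pred at z92 [ 586.9 -225.3   92. ]
```

View pics/e_side.png

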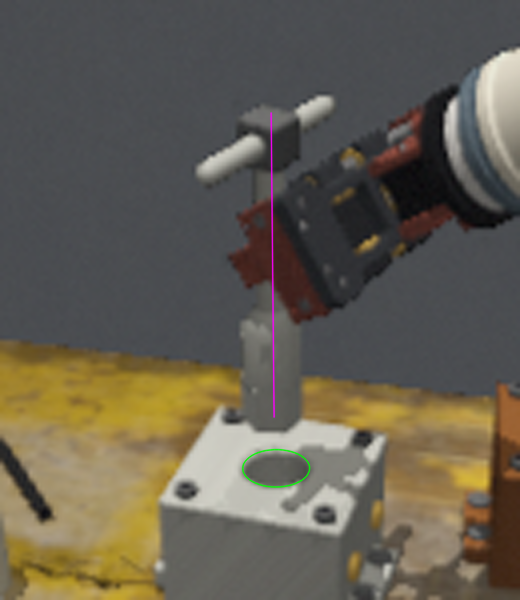

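View pics/e_top.png

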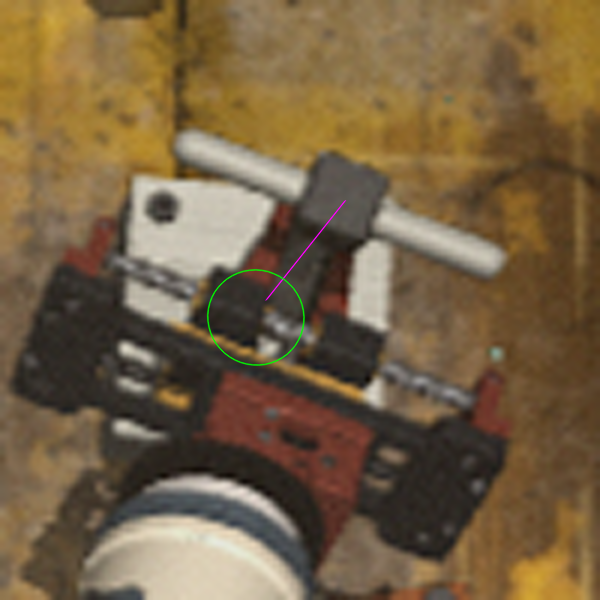

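In the side view the key stands upright on the predicted line, and the bore ellipse matches the model. I'll lower it to just above the mouth and check the lateral offset again.

Emit:
step_arm --plan '[[[0.012,-0.0012,0.008],[0,0,0],1],[[0.025,-0.0008,0.0166],[0,0,0],1],[[0.0277,-0.0008,0.018],[0,0,0],1],[[0.0277,-0.0008,0.018],[0,0,0],1]]'

```text
t: 6.02
tool_pos: [593.6, -228.8, 204.8]
ee_rot: [[-0.536, 0.358, 0.765], [0.205, 0.934, -0.294], [-0.819, -0.0, -0.574]]
force: [0.6, 0.7, -4.3]
finger_gap: 17.2
```

```bash
python3 look.py f 80 -0.368 55
```

```text
[-0.46 -0.59  2.11  0.13  0.67 -1.73]
t 6.03 tcp [ 593.6 -228.8  204.8] -> [ 594.5 -229.4  187.7] shift [0.0135, -0.0003, 0.0107] rot [0.001, 0.0, 0.001] deg 0.1
pred key axis [0. 0. 1.] pred mouth [ 585.2 -225.6   97.1] pred at z92 [ 585.2 -225.6   92. ]
```

View pics/f_side.png

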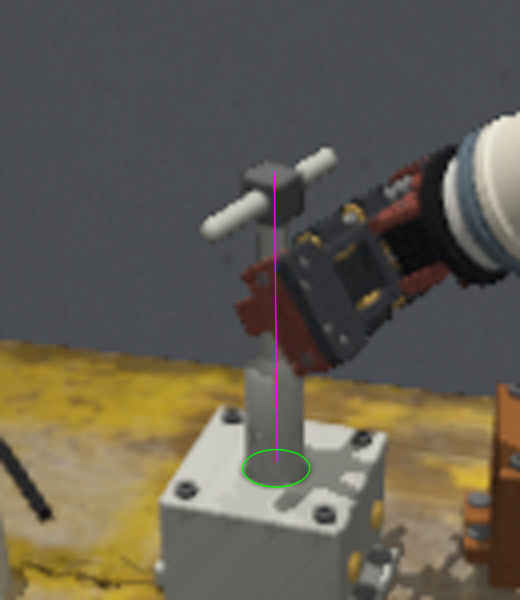

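View pics/f_top.png

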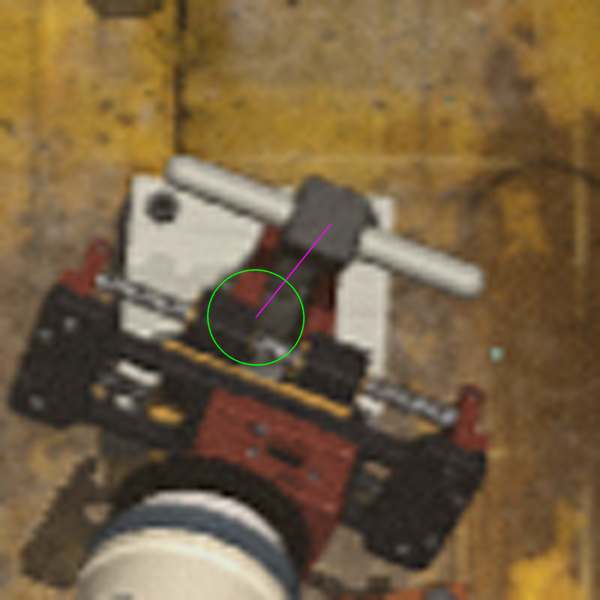

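Emit:
step_arm --plan '[[[0.0045,-0.0002,0.0025],[0,0,0],1],[[0.0075,-0.0002,0.0048],[0,0,0],1],[[0.0102,-0.0002,0.0067],[0,0,0],1]]'

```text
t: 6.5
tool_pos: [593.5, -229.1, 193.9]
ee_rot: [[-0.534, 0.358, 0.766], [0.205, 0.934, -0.294], [-0.82, -0.001, -0.572]]
force: [0.6, -0.0, -4.3]
finger_gap: 17.5
```

```bash
python3 - <<'E'
from h import *
s=read_state();print(s["t"],s["tool_pos"].round(1),s["force"].round(1),s["moment"].round(2),s["joint_positions"].round(2))
E
```

```text
6.5 [ 593.5 -229.1  193.9] [ 0.6 -0.  -4.3] [0.36 0.86 0.05] [-0.47 -0.59  2.13  0.13  0.65 -1.73]
```

The mouth is about 6 mm inside the bore with no contact force, so I'm going on down.

Emit:
step_arm --plan '[[[0.0082,0,0.0057],[0,0,0],1],[[0.0164,0,0.0115],[0,0,0],1],[[0.0246,0,0.0172],[0,0,0],1],[[0.0328,0,0.023],[0,0,0],1],[[0.0328,0,0.023],[0,0,0],1]]'

```text
t: 7.12
tool_pos: [593.1, -228.9, 151.7]
ee_rot: [[-0.536, 0.358, 0.764], [0.206, 0.934, -0.293], [-0.819, -0.0, -0.574]]
force: [0.1, 0.0, -4.2]
finger_gap: 17.1
```

```bash
cat > st.py <<'E'
from h import *
s=read_state();R0=s["ee_rot"]; g=s["tool_pos"]-11*R0[:,2]
y=R0[:,1]; ax=Ro.from_rotvec(y*np.radians(55)).apply(-R0[:,2])
print(round(s["t"],2),"tcp",s["tool_pos"].round(1),"F",s["force"].round(1),"M",s["moment"].round(2),"q",s["joint_positions"].round(2),"gap",round(s["finger_gap"],1))
print("axis",ax.round(3),"mouth",(g-114*ax).round(1),"yaw",round(float(np.arctan2(-y[0],y[1])),3))
E
python3 st.py
```

```text
7.12 tcp [ 593.1 -228.9  151.7] F [ 0.1  0.  -4.2] M [0.38 0.92 0.01] q [-0.47 -0.56  2.18  0.15  0.57 -1.75] gap 17.1
axis [ 0.001 -0.     1.   ] mouth [ 584.6 -225.6   44. ] yaw -0.366
```

Emit:
step_arm --plan '[[[0.0066,0,0.0046],[0,0,0],1],[[0.009,0,0.0063],[0,0,0],1],[[0.0107,0,0.0075],[0,0,0],1],[[0.0107,0,0.0075],[0,0,0],1]]'

```text
t: 7.62
tool_pos: [593.4, -229.0, 139.4]
ee_rot: [[-0.535, 0.358, 0.765], [0.205, 0.934, -0.294], [-0.819, -0.0, -0.573]]
force: [-0.7, 0.0, -3.0]
finger_gap: 17.0
```

```bash
python3 st.py
```

```text
7.62 tcp [ 593.4 -229.   139.4] F [-0.7  0.  -3. ] M [0.36 0.86 0.06] q [-0.47 -0.55  2.2   0.16  0.54 -1.76] gap 17.0
axis [-0.  0.  1.] mouth [ 584.9 -225.8   31.7] yaw -0.366
```

Emit:
step_arm --plan '[[[0.0016,0,0.0012],[0,0,0],1],[[0.0033,0,0.0023],[0,0,0],1],[[0.0033,0,0.0023],[0,0,0],1]]'

```text
t: 8.0
tool_pos: [594.3, -229.5, 138.4]
ee_rot: [[-0.532, 0.359, 0.767], [0.204, 0.934, -0.295], [-0.822, -0.0, -0.569]]
force: [-0.2, 0.6, 6.2]
finger_gap: 16.9
```

```bash
python3 st.py
```

```text
8.0 tcp [ 594.3 -229.5  138.4] F [-0.2  0.6  6.2] M [ 0.18 -0.02  0.09] q [-0.47 -0.55  2.2   0.16  0.53 -1.77] gap 16.9
axis [-0.005  0.002  1.   ] mouth [ 586.4 -226.5   30.6] yaw -0.367
```

Contact is at mouth z≈30.6, which is 16.6 mm above the seat. So the key is standing on the nut with the hexagons out of line. I'll turn it clockwise under light pressure until it drops.

```bash
cat > rows.py <<'E'
from h import *
import sys,json
C=np.array([585.6,-226.1])
def rows(yaws,mzs,tilt=55,g=114):
    s=read_state();R0=s["ee_rot"];p0=s["tool_pos"];out=[]
    for a,m in zip(yaws,mzs):
        R=toolR(a,np.radians(tilt)); p=np.array([*C,m+g])+11*R[:,2]
        out.append([(R0.T@(p-p0)/1000).round(4).tolist(),Ro.from_matrix(R0.T@R).as_rotvec().round(3).tolist(),1])
    print(json.dumps(out))
if __name__=="__main__":
    y=json.loads(sys.argv[1]); m=json.loads(sys.argv[2]); rows(y,m)
E
python3 rows.py "[-0.42,-0.5,-0.6,-0.7,-0.7]" "[29,28.5,28.5,28.5,28.5]"
```

```text
[[[0.0016, -0.0005, 0.0007], [0.043, 0.005, 0.031], 1], [[0.002, -0.0012, 0.0009], [0.109, 0.005, 0.077], 1], [[0.0021, -0.0021, 0.0008], [0.191, 0.005, 0.134], 1], [[0.0023, -0.0029, 0.0006], [0.273, 0.005, 0.191], 1], [[0.0023, -0.0029, 0.0006], [0.273, 0.005, 0.191], 1]]
```

Emit:
step_arm --plan '[[[0.0016,-0.0005,0.0007],[0.043,0.005,0.031],1],[[0.002,-0.0012,0.0009],[0.109,0.005,0.077],1],[[0.0021,-0.0021,0.0008],[0.19,0.005,0.134],1],[[0.0023,-0.0029,0.0006],[0.273,0.005,0.19],1],[[0.0023,-0.0029,0.0006],[0.273,0.005,0.19],1]]'

```text
t: 8.62
tool_pos: [592.4, -230.3, 133.6]
ee_rot: [[-0.443, 0.642, 0.626], [0.368, 0.767, -0.526], [-0.817, -0.003, -0.576]]
force: [0.6, 0.3, -4.6]
finger_gap: 16.7
```

```bash
python3 st.py;python3 rows.py "[-0.75,-0.83,-0.91,-1.0,-1.0]" "[28.5,28.5,28.5,28.5,28.5]"
```

```text
8.62 tcp [ 592.4 -230.3  133.6] F [ 0.6  0.3 -4.6] M [ 0.6   0.73 -0.  ] q [-0.22 -0.45  2.14 -0.66  0.66 -0.74] gap 16.7
axis [ 0.004 -0.     1.   ] mouth [ 585.  -224.6   26. ] yaw -0.697
[[[-0.0027, -0.0016, -0.0006], [0.042, -0.003, 0.033], 1], [[-0.0026, -0.0023, -0.0007], [0.107, -0.003, 0.079], 1], [[-0.0026, -0.003, -0.0008], [0.173, -0.003, 0.125], 1], [[-0.0024, -0.0038, -0.001], [0.246, -0.003, 0.177], 1], [[-0.0024, -0.0038, -0.001], [0.246, -0.003, 0.177], 1]]
```

The mouth is at 26 mm with no contact force, so the socket has dropped over the nut. Pushing it down to the seat.

```bash
python3 rows.py "[-0.69,-0.69,-0.69,-0.69,-0.69]" "[23,19,16,14,13]"
```

```text
[[[0.0018, -0.0011, 0.0026], [-0.007, -0.003, -0.002], 1], [[0.0051, -0.001, 0.0049], [-0.007, -0.003, -0.002], 1], [[0.0075, -0.001, 0.0066], [-0.007, -0.003, -0.002], 1], [[0.0092, -0.001, 0.0077], [-0.007, -0.003, -0.002], 1], [[0.01, -0.001, 0.0083], [-0.007, -0.003, -0.002], 1]]
```

Emit:
step_arm --plan '[[[0.002,-0.001,0.0025],[-0.007,-0.003,-0.002],1],[[0.005,-0.001,0.005],[-0.007,-0.003,-0.002],1],[[0.0075,-0.001,0.0066],[-0.007,-0.003,-0.002],1],[[0.009,-0.001,0.0077],[-0.007,-0.003,-0.002],1],[[0.01,-0.001,0.0083],[-0.007,-0.003,-0.002],1]]'

```text
t: 9.25
tool_pos: [593.9, -232.4, 124.8]
ee_rot: [[-0.439, 0.636, 0.635], [0.362, 0.772, -0.523], [-0.822, 0.001, -0.569]]
force: [-4.4, 4.0, 9.7]
finger_gap: 17.0
```

```bash
python3 st.py;python3 rows.py "[-0.69,-0.69,-0.69]" "[12,11,11]"
```

```text
9.25 tcp [ 593.9 -232.4  124.8] F [-4.4  4.   9.7] M [ 0.19  0.18 -0.07] q [-0.23 -0.44  2.16 -0.67  0.63 -0.73] gap 17.0
axis [-0.005  0.003  1.   ] mouth [ 587.4 -227.    17. ] yaw -0.689
[[[0.005, -0.0004, 0.0017], [0.001, 0.005, -0.0], 1], [[0.0058, -0.0004, 0.0023], [0.001, 0.005, -0.0], 1], [[0.0058, -0.0004, 0.0023], [0.001, 0.005, -0.0], 1]]
```

Emit:
step_arm --plan '[[[0.005,-0.0004,0.0017],[0,0.005,0],1],[[0.006,-0.0004,0.0024],[0,0.005,0],1],[[0.006,-0.0004,0.0024],[0,0.005,0],1]]'

```text
t: 9.62
tool_pos: [594.5, -232.8, 124.8]
ee_rot: [[-0.436, 0.635, 0.638], [0.361, 0.772, -0.523], [-0.825, 0.002, -0.566]]
force: [-6.4, 5.1, 11.4]
finger_gap: 17.1
```

```bash
python3 st.py; python3 look.py g 14 -0.69 55
```

```text
9.62 tcp [ 594.5 -232.8  124.8] F [-6.4  5.1 11.4] M [-0.11  0.19 -0.11] q [-0.23 -0.44  2.16 -0.67  0.62 -0.72] gap 17.1
axis [-0.009  0.004  1.   ] mouth [ 588.5 -227.5   17.1] yaw -0.688
[-0.23 -0.44  2.16 -0.67  0.62 -0.72]
t 9.62 tcp [ 594.5 -232.8  124.8] -> [ 593.  -231.9  121.7] shift [0.0036, -0.0003, 0.0004] rot [0.003, 0.009, -0.001] deg 0.6
pred key axis [-0.009  0.004  1.   ] pred mouth [ 588.5 -227.5   17.1] pred at z92 [ 587.9 -227.2   92. ]
```

View pics/g_side.png

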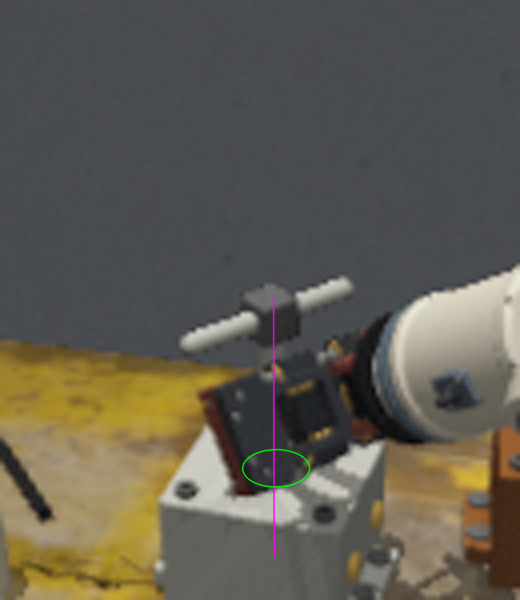

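The contact reading is about 3 mm above nominal, and the image is ambiguous at that level. I'll open the fingers so the key settles under its own weight, back off, then measure the hub.

Emit:
step_arm --plan '[[[-0.002,0,-0.0014],[0,-0.008,0],1],[[-0.002,0,-0.0014],[0,-0.008,0],0.6],[[-0.002,0,-0.0014],[0,-0.008,0],0.4],[[-0.002,0,-0.0014],[0,-0.008,0],0.2],[[-0.002,0,-0.0014],[0,-0.008,0],0.2]]'

```text
t: 10.35
tool_pos: [594.6, -232.9, 127.6]
ee_rot: [[-0.43, 0.635, 0.641], [0.357, 0.772, -0.526], [-0.829, 0.003, -0.559]]
force: [-0.2, 0.7, -0.6]
finger_gap: 53.1
```

```bash
python3 st.py
```

```text
10.35 tcp [ 594.6 -232.9  127.6] F [-0.2  0.7 -0.6] M [0.2  0.32 0.03] q [-0.23 -0.45  2.16 -0.68  0.62 -0.71] gap 53.1
axis [-0.015  0.009  1.   ] mouth [ 589.3 -228.2   19.8] yaw -0.688
```

Released. Now I'll back off along the tool axis.

Emit:
step_arm --plan '[[[0,0,-0.03],[0,0,0],0.2],[[0,0,-0.08],[0,0,0],0.2],[[0,0,-0.13],[0,0,0],0.2],[[-0.02,0,-0.16],[0,0,0],0.2],[[-0.02,0,-0.16],[0,0,0],0.2]]'

```text
t: 10.98
tool_pos: [505.1, -154.9, 236.8]
ee_rot: [[-0.428, 0.635, 0.643], [0.356, 0.772, -0.526], [-0.831, 0.004, -0.557]]
force: [0.6, 0.8, -0.1]
finger_gap: 70.4
```

```bash
python3 st.py; python3 - <<'E'
from h import *
for n,(x0,y0,w,h,k) in {"top":(335,125,80,80,7.5),"side":(270,110,90,100,6)}.items():
    cv2.imwrite(f"pics/h_{n}.png",crop(get_image(n),x0,y0,w,h,k))
E
```

```text
10.97 tcp [ 505.1 -154.9  236.8] F [ 0.6  0.8 -0.1] M [ 0.24  0.33 -0.02] q [-0.03 -0.86  2.21 -0.63  1.02 -0.8 ] gap 70.4
axis [-0.018  0.01   1.   ] mouth [ 500.1 -150.3  128.9] yaw -0.689
```

View pics/h_side.png

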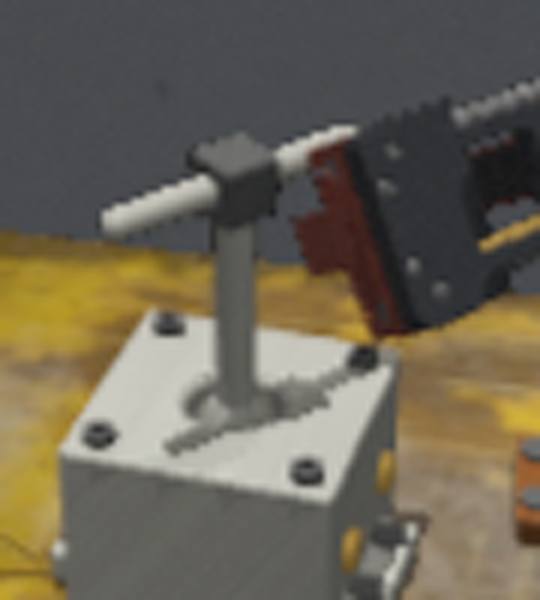

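View pics/h_top.png

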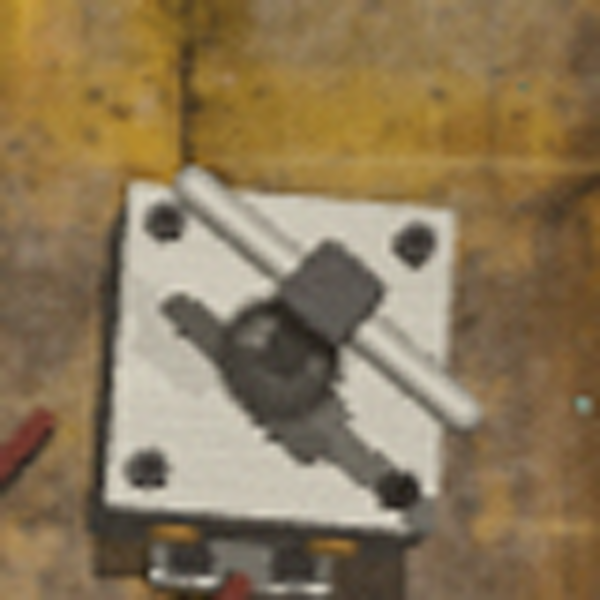

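```bash
cat > fit2.py <<'E'
from h import *
S=lambda X,Y:un(X,Y,270,110,6); T=lambda X,Y:un(X,Y,335,125,7.5)
# params x,y,z_mouth,yaw ; bar ends (side +y end, left), top both ends
def L(p,l): return np.atleast_2d(l)@rz(p[3]).T+[p[0],p[1],p[2]]
E1=[[0,65,186],[0,-65,186]]
def f(p,w=1):
    e=[proj("side",L(p,E1[:1]))-[S(103,221)], proj("top",L(p,E1))-[T(180,173),T(480,420)]]
    # shaft sides centreline at side: (237,300)
    e.append([[proj("side",L(p,[[0,0,110]]))[0,0]-S(237,330)[0],0]])
    return np.concatenate(e).ravel()
r=least_squares(f,[586,-226,14,-.69]);print(r.x.round(3),f(r.x).round(2))
for z in(14,17,30):
    p=r.x.copy();p[2]=z
    print(z,"side hubtop crop",((proj("side",L(p,[[0,0,200],[14,14,200],[-14,-14,200],[14,-14,200],[-14,14,200],[14,14,172],[-14,14,172]]))-[270,110]+.5)*6).round(0).tolist())
    print("  top hub",((proj("top",L(p,[[0,0,200]]))-[335,125]+.5)*7.5).round(0).tolist(), "bar end side",((proj("side",L(p,E1))-[270,110]+.5)*6).round(0).tolist())
E
python3 fit2.py
```

```text
[ 586.034 -226.355   18.437   -0.68 ] [-0.37 -0.08 -0.33  0.3   0.51  0.65 -0.6   0.  ]
14 side hubtop crop [[232.0, 151.0], [184.0, 148.0], [281.0, 154.0], [238.0, 129.0], [226.0, 175.0], [185.0, 209.0], [226.0, 236.0]]
  top hub [[335.0, 294.0]] bar end side [[102.0, 231.0], [354.0, 137.0]]
17 side hubtop crop [[232.0, 145.0], [184.0, 142.0], [281.0, 148.0], [238.0, 122.0], [226.0, 168.0], [185.0, 203.0], [226.0, 230.0]]
  top hub [[337.0, 293.0]] bar end side [[101.0, 224.0], [354.0, 130.0]]
30 side hubtop crop [[232.0, 115.0], [183.0, 112.0], [281.0, 118.0], [238.0, 93.0], [225.0, 138.0], [184.0, 175.0], [226.0, 201.0]]
  top hub [[343.0, 285.0]] bar end side [[100.0, 195.0], [355.0, 102.0]]
```

The key is at about z 14–17, clearly not the z≈30 of standing on top of the nut. The sleeve is inside the bore and the key is upright. Next is a fresh hold on the hub from straight above, with the jaws across its x faces.

```bash
cat >> h.py <<'E'
def downR(ya):
    y=np.array([np.cos(ya),np.sin(ya),0]); z=np.array([0,0,-1.]); return np.c_[np.cross(y,z),y,z]
E
python3 - <<'E'
from h import *
go(downR(-.68),tcp=[500,-180,320])
E
```

```text
t 11.07 tcp [ 504.4 -155.7  233.2] -> [ 500 -180  320] shift [-0.0787, -0.0214, -0.0386] rot [0.757, 0.763, 1.424] deg 102.2
```

Emit:
step_arm --plan '[[[-0.04,-0.01,-0.02],[0.07,0.07,0.13],0.1],[[-0.079,-0.021,-0.039],[0.15,0.15,0.28],0.1],[[-0.079,-0.021,-0.039],[0.22,0.22,0.42],0.1],[[-0.079,-0.021,-0.039],[0.3,0.3,0.56],0.1],[[-0.079,-0.021,-0.039],[0.37,0.37,0.7],0.1]]'

```text
t: 11.7
tool_pos: [500.2, -180.1, 318.8]
ee_rot: [[0.001, 0.973, 0.231], [0.884, 0.107, -0.455], [-0.467, 0.205, -0.86]]
force: [0.6, -0.5, -0.1]
finger_gap: 79.0
```

```bash
python3 st.py; python3 - <<'E'
from h import *
go(downR(-.68),tcp=[540,-200,320])
E
```

```text
11.7 tcp [ 500.2 -180.1  318.8] F [ 0.6 -0.5 -0.1] M [0.16 0.12 0.02] q [-0.14 -0.37  1.58 -0.43  1.6  -0.28] gap 79.0
axis [-0.134 -0.464  0.876] mouth [ 512.9 -122.2  228.4] yaw -1.462
t 11.7 tcp [ 500.2 -180.1  318.8] -> [ 540 -200  320] shift [-0.0181, 0.0369, 0.0173] rot [0.386, 0.388, 0.719] deg 51.8
```

Emit:
step_arm --plan '[[[-0.005,0.01,0.004],[0.075,0.075,0.14],0.05],[[-0.01,0.02,0.008],[0.15,0.15,0.28],0.05],[[-0.014,0.028,0.012],[0.23,0.23,0.43],0.05],[[-0.018,0.037,0.017],[0.31,0.31,0.57],0.05],[[-0.018,0.037,0.017],[0.386,0.388,0.719],0.05]]'

```text
t: 12.32
tool_pos: [540.5, -201.0, 317.7]
ee_rot: [[0.634, 0.773, -0.004], [0.773, -0.634, 0.004], [0.001, -0.006, -1.0]]
force: [-0.3, -0.4, 0.1]
finger_gap: 83.3
```

```bash
python3 st.py; python3 - <<'E'
from h import *
go(downR(-.68),grasp=[586,-226.3,290])
E
```

```text
12.32 tcp [ 540.5 -201.   317.7] F [-0.3 -0.4  0.1] M [-0.01  0.13 -0.  ] q [-0.42  0.07  1.1   0.    1.98  0.27] gap 83.3
axis [-0.517 -0.636  0.573] mouth [ 599.5 -128.6  263.4] yaw -2.258
t 12.32 tcp [ 540.5 -201.   317.7] -> [ 586.  -226.3  279. ] shift [0.0093, 0.0514, 0.0384] rot [-0.006, -0.001, -0.007] deg 0.5
```

Emit:
step_arm --plan '[[[0.009,0.051,0.01],[-0.006,0,-0.007],0.1],[[0.009,0.051,0.038],[-0.006,0,-0.007],0.1],[[0.009,0.051,0.038],[-0.006,0,-0.007],0.1]]'

```text
t: 12.7
tool_pos: [584.7, -227.1, 273.8]
ee_rot: [[0.63, 0.776, -0.007], [0.776, -0.63, 0.004], [-0.001, -0.008, -1.0]]
force: [-0.6, 0.9, -0.7]
finger_gap: 79.0
```

```bash
python3 st.py; python3 - <<'E'
from h import *
go(downR(-.68),grasp=[586,-226.3,201])
for n,(x0,y0,w,h,k) in {"top":(335,125,80,80,7.5),"side":(250,60,120,140,4.5)}.items():
    cv2.imwrite(f"pics/i_{n}.png",crop(get_image(n),x0,y0,w,h,k))
E
```

```text
12.7 tcp [ 584.7 -227.1  273.8] F [-0.6  0.9 -0.7] M [-0.03  0.08 -0.03] q [-0.43  0.19  1.05  0.    1.91  0.26] gap 79.0
axis [-0.512 -0.638  0.574] mouth [ 643.1 -154.4  219.3] yaw -2.253
t 12.7 tcp [ 584.7 -227.1  273.8] -> [ 586.  -226.3  190. ] shift [0.0016, 0.0012, 0.0838] rot [-0.008, 0.001, -0.002] deg 0.5
```

View pics/i_side.png

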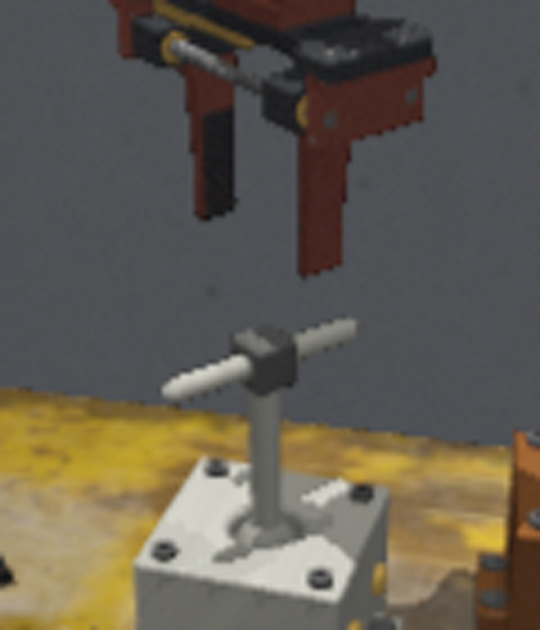

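The fingers stand either side of the hub, clear of the bar, and the key stands with only its taper showing at the bore. Descending.

Emit:
step_arm --plan '[[[0.0016,0.0012,0.04],[-0.008,0,-0.002],0.1],[[0.0016,0.0012,0.07],[-0.008,0,-0.002],0.1],[[0.0016,0.0012,0.083],[-0.008,0,-0.002],0.1],[[0.0016,0.0012,0.083],[-0.008,0,-0.002],0.5],[[0.0016,0.0012,0.083],[-0.008,0,-0.002],0.8]]' --grip_force 50

```text
t: 13.42
tool_pos: [587.5, -226.2, 199.1]
ee_rot: [[0.628, 0.778, 0.01], [0.778, -0.628, -0.006], [0.002, 0.011, -1.0]]
force: [0.3, -0.1, 0.4]
finger_gap: 62.8
```

Emit:
step_arm --plan '[[[0,0,0],[0,0,0],1],[[0,0,0],[0,0,0],1],[[0,0,0],[0,0,0],1],[[0,0,0],[0,0,0],1]]'

```text
t: 13.92
tool_pos: [587.3, -226.1, 199.3]
ee_rot: [[0.628, 0.778, 0.01], [0.778, -0.628, -0.005], [0.002, 0.011, -1.0]]
force: [-0.0, 1.5, 1.8]
finger_gap: 28.3
```

```bash
python3 st.py
```

```text
13.93 tcp [ 587.3 -226.1  199.3] F [-0.   1.5  1.8] M [0.13 0.33 0.01] q [-0.42  0.16  1.22 -0.    1.76  0.26] gap 28.3
axis [-0.52  -0.635  0.572] mouth [ 646.5 -153.7  145. ] yaw -2.25
```

```bash
python3 - <<'E'
from h import *
go(downR(-.68),grasp=[586.5,-226.2,200])
E
```

```text
t 13.93 tcp [ 587.3 -226.1  199.3] -> [ 586.5 -226.2  189. ] shift [-0.0006, -0.0007, 0.0102] rot [0.011, -0.002, 0.001] deg 0.6
```

Emit:
step_arm --plan '[[[0,0,0],[0,0,0],0.6],[[0,0,0],[0,0,0],0.5],[[0,0,0.006],[0.011,0,0],0.5],[[0,-0.0005,0.012],[0.011,0,0],0.5],[[0,-0.0005,0.012],[0.011,0,0],0.7]]'

```text
t: 14.55
tool_pos: [586.7, -225.7, 185.9]
ee_rot: [[0.628, 0.778, -0.001], [0.778, -0.628, 0.002], [0.001, -0.002, -1.0]]
force: [0.1, 0.2, 0.4]
finger_gap: 37.2
```

```bash
python3 st.py; python3 - <<'E'
from h import *
go(downR(-.68),grasp=[586.5,-226.2,200])
E
```

```text
14.55 tcp [ 586.7 -225.7  185.9] F [0.1 0.2 0.4] M [-0.06  0.12 -0.02] q [-0.42  0.17  1.23  0.    1.75  0.26] gap 37.2
axis [-0.514 -0.639  0.572] mouth [ 645.3 -152.9  131.7] yaw -2.25
t 14.55 tcp [ 586.7 -225.7  185.9] -> [ 586.5 -226.2  189. ] shift [-0.0005, 0.0002, -0.0031] rot [-0.002, -0.001, 0.001] deg 0.2
```

Emit:
step_arm --plan '[[[0,0,-0.002],[0,0,0],1],[[0,0,-0.002],[0,0,0],1],[[0,0,-0.002],[0,0,0],1],[[0,0,-0.002],[0,0,0],1]]' --grip_force 55

```text
t: 15.05
tool_pos: [586.6, -225.6, 187.6]
ee_rot: [[0.628, 0.778, -0.001], [0.778, -0.628, 0.003], [0.001, -0.003, -1.0]]
force: [0.2, 0.2, -4.4]
finger_gap: 27.8
```

```bash
python3 st.py
```

```text
15.05 tcp [ 586.6 -225.6  187.6] F [ 0.2  0.2 -4.4] M [-0.09  0.07  0.09] q [-0.42  0.17  1.23  0.    1.75  0.26] gap 27.8
axis [-0.514 -0.639  0.573] mouth [ 645.2 -152.8  133.4] yaw -2.25
```

Emit:
step_arm --plan '[[[0,0,0.002],[0,0,0],1],[[0,0,0.004],[0,0,0],1],[[0,0,0.004],[0,0,0],1]]'

```text
t: 15.42
tool_pos: [586.6, -225.6, 187.6]
ee_rot: [[0.628, 0.778, 0.002], [0.778, -0.628, 0.001], [0.002, 0.001, -1.0]]
force: [-2.7, 1.0, 11.4]
finger_gap: 27.6
```

```bash
python3 st.py
```

```text
15.43 tcp [ 586.6 -225.6  187.6] F [-2.7  1.  11.4] M [0.62 1.36 0.05] q [-0.42  0.16  1.23  0.    1.75  0.26] gap 27.6
axis [-0.515 -0.638  0.572] mouth [ 645.4 -152.8  133.4] yaw -2.25
```

It is bottomed: 11 N of contact with no travel. Turning clockwise, which is +z about the tool.

Emit:
step_arm --plan '[[[0,0,0.001],[0,0,0.12],1],[[0,0,0.001],[0,0,0.26],1],[[0,0,0.001],[0,0,0.4],1],[[0,0,0.001],[0,0,0.54],1],[[0,0,0.001],[0,0,0.68],1]]'

```text
t: 16.05
tool_pos: [586.8, -225.6, 187.6]
ee_rot: [[0.978, 0.206, 0.003], [0.206, -0.978, 0.001], [0.003, 0.0, -1.0]]
force: [0.3, -0.5, 1.6]
finger_gap: 27.5
```

```bash
cat > st2.py <<'E'
from h import *
s=read_state();R0=s["ee_rot"];y=R0[:,1]
print(round(s["t"],2),"tcp",s["tool_pos"].round(1),"F",s["force"].round(1),"M",s["moment"].round(2),"q",s["joint_positions"].round(2),"gap",round(s["finger_gap"],1),"z",R0[:,2].round(3),"yang",round(float(np.arctan2(y[1],y[0])),3))
E
python3 st2.py
```

```text
16.05 tcp [ 586.8 -225.6  187.6] F [ 0.3 -0.5  1.6] M [0.   0.26 0.16] q [-0.42  0.16  1.23  0.    1.75  0.94] gap 27.5 z [ 0.003  0.001 -1.   ] yang -1.363
```

Emit:
step_arm --plan '[[[0,0,0.001],[0,0,0.12],1],[[0,0,0.001],[0,0,0.24],1],[[0,0,0.001],[0,0,0.36],1],[[0,0,0.001],[0,0,0.48],1],[[0,0,0.001],[0,0,0.6],1]]'

```text
t: 16.68
tool_pos: [587.0, -225.9, 187.6]
ee_rot: [[0.923, -0.386, 0.005], [-0.386, -0.923, -0.0], [0.004, -0.001, -1.0]]
force: [-0.0, -0.7, 0.9]
finger_gap: 27.8
```

```bash
python3 st2.py
```

```text
16.68 tcp [ 587.  -225.9  187.6] F [-0.  -0.7  0.9] M [-0.12  0.39  0.16] q [-0.42  0.16  1.23  0.    1.75  1.54] gap 27.8 z [ 0.005 -0.    -1.   ] yang -1.967
```

Emit:
step_arm --plan '[[[0,0,0.001],[0,0,0.07],1],[[0,0,0.001],[0,0,0.14],1],[[0,0,0.001],[0,0,0.21],1],[[0,0,0.001],[0,0,0.28],1]]'

```text
t: 17.18
tool_pos: [586.9, -226.1, 187.6]
ee_rot: [[0.779, -0.627, 0.005], [-0.627, -0.779, -0.001], [0.005, -0.003, -1.0]]
force: [-0.6, 0.6, 1.1]
finger_gap: 27.6
```

```bash
python3 st2.py
```

```text
17.18 tcp [ 586.9 -226.1  187.6] F [-0.6  0.6  1.1] M [-0.02  0.51  0.15] q [-0.42  0.16  1.23  0.    1.74  1.83] gap 27.6 z [ 0.005 -0.001 -1.   ] yang -2.249
```

Emit:
step_arm --plan '[[[0,0,0.001],[0,0,0.07],1],[[0,0,0.001],[0,0,0.14],1],[[0,0,0.001],[0,0,0.2],1]]'

```text
t: 17.55
tool_pos: [586.9, -226.2, 187.6]
ee_rot: [[0.637, -0.771, 0.006], [-0.771, -0.637, -0.002], [0.005, -0.004, -1.0]]
force: [-1.1, 0.4, 2.2]
finger_gap: 27.6
```

```bash
python3 st2.py
```

```text
17.55 tcp [ 586.9 -226.2  187.6] F [-1.1  0.4  2.2] M [0.05 0.56 0.21] q [-0.42  0.16  1.23  0.    1.74  2.03] gap 27.6 z [ 0.006 -0.002 -1.   ] yang -2.451
```

Emit:
step_arm --plan '[[[0,0,0.001],[0,0,0.06],1],[[0,0,0.001],[0,0,0.12],1],[[0,0,0.001],[0,0,0.17],1]]'

```text
t: 17.92
tool_pos: [586.8, -226.3, 187.6]
ee_rot: [[0.496, -0.868, 0.007], [-0.868, -0.496, -0.002], [0.005, -0.004, -1.0]]
force: [-1.0, 0.7, 1.0]
finger_gap: 27.5
```

```bash
python3 st2.py
```

```text
17.93 tcp [ 586.8 -226.3  187.6] F [-1.   0.7  1. ] M [0.08 0.64 0.18] q [-0.42  0.16  1.23  0.    1.74  2.2 ] gap 27.5 z [ 0.007 -0.002 -1.   ] yang -2.622
```

Emit:
step_arm --plan '[[[0,0,0.001],[0,0,0.05],1],[[0,0,0.001],[0,0,0.1],1],[[0,0,0.001],[0,0,0.15],1]]'

```text
t: 18.3
tool_pos: [586.6, -226.3, 187.6]
ee_rot: [[0.36, -0.933, 0.007], [-0.933, -0.36, -0.003], [0.005, -0.005, -1.0]]
force: [-2.1, -0.1, 0.7]
finger_gap: 27.7
```

```bash
python3 st2.py
```

```text
18.3 tcp [ 586.6 -226.3  187.6] F [-2.1 -0.1  0.7] M [0.09 0.7  0.61] q [-0.42  0.16  1.24  0.    1.74  2.35] gap 27.7 z [ 0.007 -0.003 -1.   ] yang -2.773
```

Torque has jumped to 0.6 N m, which looks like the stop. A little further to tighten.

Emit:
step_arm --plan '[[[0,0,0.001],[0,0,0.03],1],[[0,0,0.001],[0,0,0.06],1],[[0,0,0.001],[0,0,0.08],1],[[0,0,0.001],[0,0,0.08],1]]'

```text
t: 18.8
tool_pos: [586.6, -226.4, 187.6]
ee_rot: [[0.284, -0.959, 0.008], [-0.959, -0.284, -0.004], [0.006, -0.006, -1.0]]
force: [-2.3, 0.3, 5.9]
finger_gap: 27.5
```

```bash
python3 st2.py
```

```text
18.8 tcp [ 586.6 -226.4  187.6] F [-2.3  0.3  5.9] M [0.21 1.02 0.64] q [-0.42  0.16  1.24 -0.    1.74  2.43] gap 27.5 z [ 0.008 -0.004 -1.   ] yang -2.853
```

```bash
python3 - <<'E'
from h import *
for n,(x0,y0,w,h,k) in {"top":(335,125,80,80,7.5),"side":(250,80,120,120,5)}.items():
    cv2.imwrite(f"pics/j_{n}.png",crop(get_image(n),x0,y0,w,h,k))
E
python3 st2.py
```

```text
18.9 tcp [ 586.6 -226.4  187.6] F [-2.1 -0.6  5. ] M [0.2  0.99 0.64] q [-0.42  0.16  1.24 -0.    1.74  2.43] gap 28.0 z [ 0.008 -0.004 -1.   ] yang -2.853
```

View pics/j_side.png

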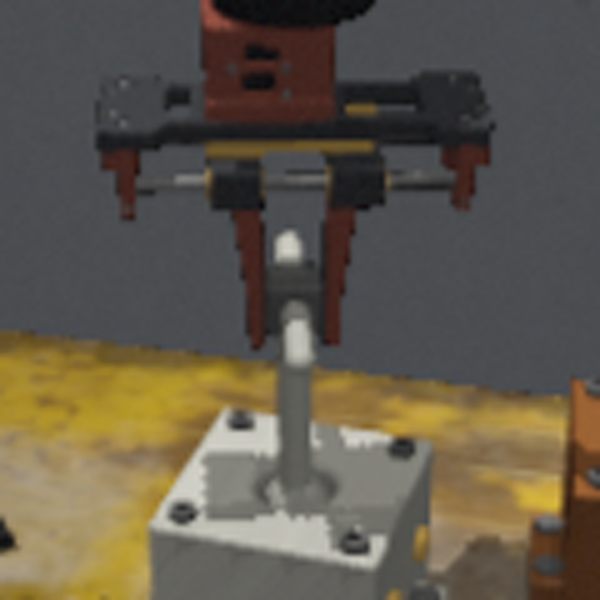

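View pics/j_top.png

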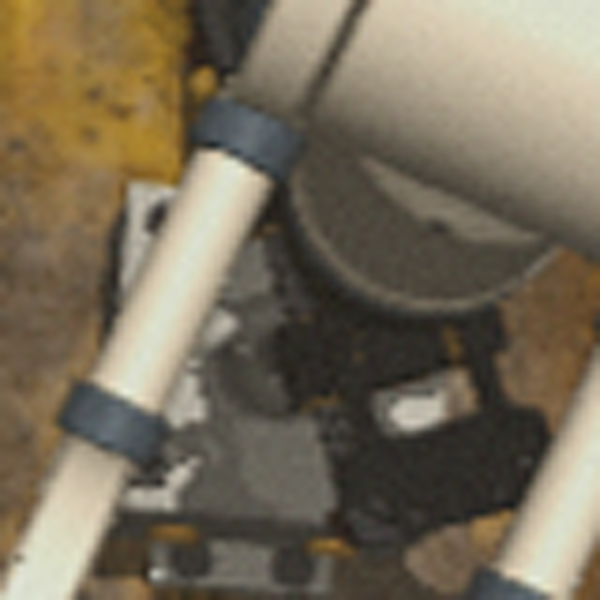

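```bash
python3 - <<'E'
from h import *
for yaw in(-2.65,-2.7,-2.75,-2.8,-2.85,-2.9):
    P=[[586.3,-226.2,200]+rz(yaw)@[0,s*63,0] for s in(1,-1)]
    print(yaw,((proj("side",P)-[250,80]+.5)*5).round(0).tolist())
E
```

```text
-2.65 [[262.0, 245.0], [327.0, 365.0]]
-2.7 [[268.0, 244.0], [321.0, 366.0]]
-2.75 [[274.0, 244.0], [314.0, 367.0]]
-2.8 [[280.0, 243.0], [307.0, 367.0]]
-2.85 [[286.0, 243.0], [301.0, 367.0]]
-2.9 [[292.0, 243.0], [294.0, 367.0]]
```

The bar in the side view, ends at (288,240) and (299,350), gives a yaw of about -2.86. That agrees with the gripper at -2.853, so the hold isn't slipping. I'll keep turning gently and watch the torque.

Emit:
step_arm --plan '[[[0,0,0],[0,0,0.03],1],[[0,0,0],[0,0,0.06],1],[[0,0,0],[0,0,0.06],1]]' --grip_force 60

```text
t: 19.27
tool_pos: [586.5, -226.4, 187.6]
ee_rot: [[0.226, -0.974, 0.008], [-0.974, -0.226, -0.004], [0.005, -0.007, -1.0]]
force: [-2.0, 0.0, 4.2]
finger_gap: 27.6
```

```bash
python3 st2.py
```

```text
19.27 tcp [ 586.5 -226.4  187.6] F [-2.   0.   4.2] M [0.21 0.9  0.15] q [-0.42  0.16  1.24 -0.    1.74  2.49] gap 27.6 z [ 0.008 -0.004 -1.   ] yang -2.914
```

Emit:
step_arm --plan '[[[0,0,0],[0,0,0.03],1],[[0,0,0],[0,0,0.06],1],[[0,0,0],[0,0,0.06],1]]'

```text
t: 19.65
tool_pos: [586.5, -226.4, 187.6]
ee_rot: [[0.166, -0.986, 0.008], [-0.986, -0.166, -0.004], [0.005, -0.007, -1.0]]
force: [-2.2, 0.7, 3.4]
finger_gap: 27.8
```

```bash
python3 st2.py;  python3 - <<'E'
from h import *
for n,(x0,y0,w,h,k) in {"side":(270,120,70,70,8)}.items():
    cv2.imwrite(f"pics/k2_{n}.png",crop(get_image(n),x0,y0,w,h,k))
for yaw in(-2.75,-2.8,-2.85,-2.9,-2.95,-3):
    P=[[586.3,-226.2,200]+rz(yaw)@[0,s*63,0] for s in(1,-1)]
    print(yaw,((proj("side",P)-[270,120]+.5)*8).round(0).tolist())
E
```

```text
19.65 tcp [ 586.5 -226.4  187.6] F [-2.2  0.7  3.4] M [ 0.16  0.91 -0.07] q [-0.42  0.16  1.24 -0.    1.74  2.55] gap 27.8 z [ 0.008 -0.004 -1.   ] yang -2.975
-2.75 [[279.0, 70.0], [342.0, 267.0]]
-2.8 [[288.0, 69.0], [332.0, 267.0]]
-2.85 [[298.0, 69.0], [321.0, 268.0]]
-2.9 [[308.0, 69.0], [310.0, 268.0]]
-2.95 [[318.0, 69.0], [299.0, 268.0]]
-3 [[327.0, 69.0], [288.0, 268.0]]
```

View pics/k2_side.png

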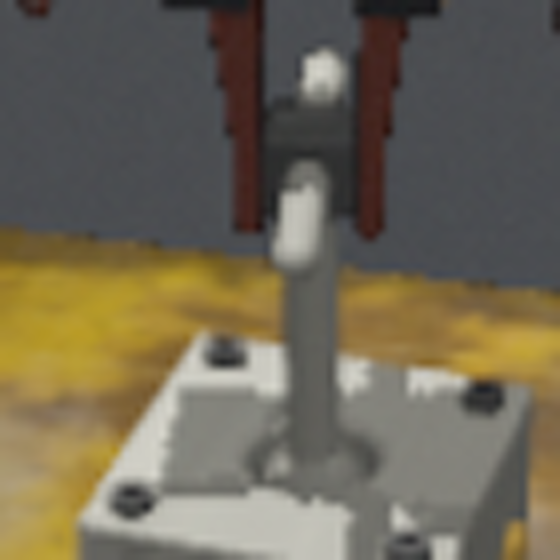

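The torque rose to 0.64 N m and then fell to about 0 while the key kept following the gripper. That suggests the stop was reached near -2.75 and the socket is being forced against the nut's corners. I'll turn back in small steps within the play and read the torque.

Emit:
step_arm --plan '[[[0,0,0],[0,0,-0.03],1],[[0,0,0],[0,0,-0.06],1],[[0,0,0],[0,0,-0.06],1]]'

```text
t: 20.08
tool_pos: [586.5, -226.4, 187.6]
ee_rot: [[0.226, -0.974, 0.008], [-0.974, -0.226, -0.004], [0.005, -0.007, -1.0]]
force: [-1.3, -0.2, 3.9]
finger_gap: 28.1
```

```bash
python3 st2.py
```

```text
20.07 tcp [ 586.5 -226.4  187.6] F [-1.3 -0.2  3.9] M [ 0.22  0.87 -0.03] q [-0.42  0.16  1.24 -0.    1.74  2.49] gap 28.1 z [ 0.008 -0.004 -1.   ] yang -2.913
```

Emit:
step_arm --plan '[[[0,0,0],[0,0,-0.03],1],[[0,0,0],[0,0,-0.06],1],[[0,0,0],[0,0,-0.06],1]]'

```text
t: 20.45
tool_pos: [586.5, -226.4, 187.6]
ee_rot: [[0.285, -0.959, 0.008], [-0.959, -0.285, -0.004], [0.006, -0.006, -1.0]]
force: [-1.6, 0.2, 2.9]
finger_gap: 27.7
```

```bash
python3 st2.py
```

```text
20.45 tcp [ 586.5 -226.4  187.6] F [-1.6  0.2  2.9] M [ 0.21  0.87 -0.04] q [-0.42  0.16  1.24 -0.    1.74  2.43] gap 27.7 z [ 0.008 -0.004 -1.   ] yang -2.853
```

Emit:
step_arm --plan '[[[0,0,0],[0,0,-0.03],1],[[0,0,0],[0,0,-0.06],1],[[0,0,0],[0,0,-0.06],1]]'

```text
t: 20.82
tool_pos: [586.6, -226.4, 187.6]
ee_rot: [[0.342, -0.94, 0.008], [-0.94, -0.342, -0.004], [0.006, -0.006, -1.0]]
force: [-1.2, 0.8, 2.1]
finger_gap: 28.0
```

```bash
python3 st2.py
```

```text
20.82 tcp [ 586.6 -226.4  187.6] F [-1.2  0.8  2.1] M [ 0.22  0.81 -0.02] q [-0.42  0.16  1.24 -0.    1.74  2.37] gap 28.0 z [ 0.008 -0.004 -1.   ] yang -2.792
```

Emit:
step_arm --plan '[[[0,0,0],[0,0,0.03],1],[[0,0,0],[0,0,0.06],1]]'

```text
t: 21.08
tool_pos: [586.5, -226.4, 187.6]
ee_rot: [[0.284, -0.959, 0.008], [-0.959, -0.284, -0.004], [0.006, -0.006, -1.0]]
force: [-2.1, 0.6, 3.4]
finger_gap: 27.8
```

```bash
python3 st2.py
```

```text
21.07 tcp [ 586.5 -226.4  187.6] F [-2.1  0.6  3.4] M [0.24 0.81 0.19] q [-0.42  0.16  1.24 -0.    1.74  2.43] gap 27.8 z [ 0.008 -0.004 -1.   ] yang -2.854
```

Emit:
step_arm --plan '[[[0,0,0],[0,0,0.03],1],[[0,0,0],[0,0,0.06],1]]'

```text
t: 21.32
tool_pos: [586.5, -226.4, 187.6]
ee_rot: [[0.223, -0.975, 0.007], [-0.975, -0.223, -0.004], [0.005, -0.006, -1.0]]
force: [-1.5, -0.3, 3.3]
finger_gap: 27.5
```

```bash
python3 st2.py
```

```text
21.32 tcp [ 586.5 -226.4  187.6] F [-1.5 -0.3  3.3] M [0.24 0.84 0.11] q [-0.42  0.16  1.24 -0.    1.74  2.49] gap 27.5 z [ 0.007 -0.004 -1.   ] yang -2.916
```

Emit:
step_arm --plan '[[[0,0,0],[0,0,0.03],1],[[0,0,0],[0,0,0.06],1]]'

```text
t: 21.58
tool_pos: [586.5, -226.4, 187.6]
ee_rot: [[0.163, -0.987, 0.007], [-0.987, -0.163, -0.004], [0.005, -0.007, -1.0]]
force: [-2.0, 0.5, 2.8]
finger_gap: 27.7
```

```bash
python3 st2.py
```

```text
21.57 tcp [ 586.5 -226.4  187.6] F [-2.   0.5  2.8] M [0.23 0.85 0.19] q [-0.42  0.16  1.24 -0.    1.74  2.56] gap 27.7 z [ 0.007 -0.004 -1.   ] yang -2.978
```

```bash
python3 - <<'E'
from h import *
I0=cv2.imread("pics/i_side.png"); outs=[]
for z in(14,17,20):
    I=cv2.resize(I0[290:600,120:420],None,fx=1.0,fy=1.0).copy(); I=cv2.resize(I0[300:560,130:400],None,fx=1,fy=1)
    I=cv2.resize(I,None,fx=2,fy=2,interpolation=cv2.INTER_CUBIC)
    c=np.array([586.0,-226.3,z])
    def D(P,col): 
        a=((proj("side",c+np.array(P)@rz(-.68).T)-[250,60]+.5)*4.5-[130,300])*2
        cv2.polylines(I,[(a*8).astype(np.int32).reshape(-1,1,2)],False,col,1,cv2.LINE_AA,3)
    for h in(172,200): D([[14,14,h],[14,-14,h],[-14,-14,h],[-14,14,h],[14,14,h]],(0,0,255))
    for dx,dz in((0,7),(0,-7)): D([[dx,65,186+dz],[dx,-65,186+dz]],(0,255,0))
    t=np.linspace(0,6.28,40); D(np.c_[9*np.cos(t),9*np.sin(t),0*t+80],(255,0,255)); D(np.c_[19*np.cos(t),19*np.sin(t),0*t+68],(255,255,0))
    outs.append(I[:, 20:420])
cv2.imwrite("pics/cmp.png",cv2.resize(np.hstack(outs[:2]),None,fx=1,fy=1))
E
```

```text
(no output)
```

View pics/cmp.png

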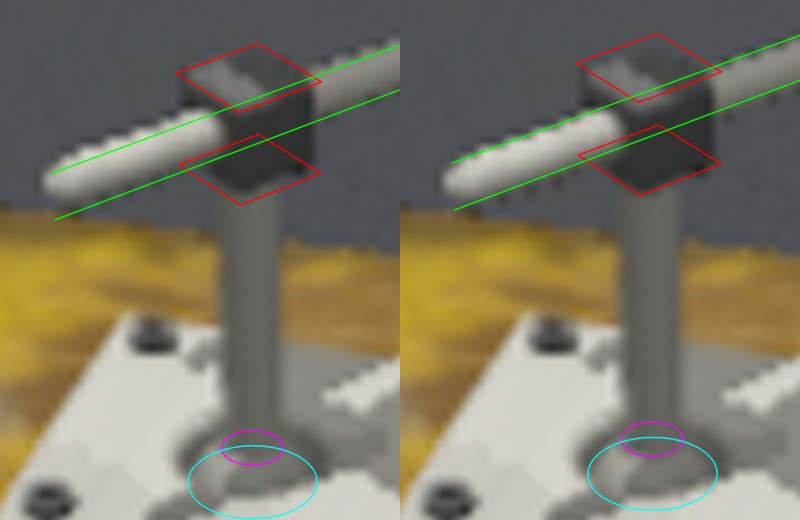

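The measurements agree on one point: the hub appears about 3 mm higher than fully down, and the drop was only 13.6 mm. The key may not be fully seated. I'll press harder with the current hold and see whether it sinks.

Emit:
step_arm --plan '[[[0,0,0.003],[0,0,-0.03],1],[[0,0,0.006],[0,0,-0.06],1],[[0,0,0.006],[0,0,-0.03],1]]' --grip_force 60

```text
t: 21.95
tool_pos: [586.9, -227.0, 187.5]
ee_rot: [[0.191, -0.982, 0.013], [-0.982, -0.191, -0.007], [0.009, -0.011, -1.0]]
force: [-5.1, 1.0, 21.1]
finger_gap: 27.4
```

```bash
python3 st2.py
```

```text
21.95 tcp [ 586.9 -227.   187.5] F [-5.1  1.  21.1] M [0.35 2.33 0.29] q [-0.42  0.15  1.24 -0.    1.73  2.53] gap 27.4 z [ 0.013 -0.007 -1.   ] yang -2.949
```

It holds solid at 25 N. I'll settle the height by touch: release, rise, half-turn the wrist (needed for a fresh hold anyway), then lightly touch the hub top with closed fingertips. The expected TCP z is 222 if fully down.

Emit:
step_arm --plan '[[[0,0,-0.0015],[0,0,0],1],[[0,0,-0.0015],[0,0,0],0.6],[[0,0,-0.0015],[0,0,0],0.4],[[0,0,-0.0015],[0,0,0],0.3],[[0,0,-0.05],[0,0,0],0.3]]'

```text
t: 22.58
tool_pos: [584.8, -226.0, 232.3]
ee_rot: [[0.191, -0.982, 0.004], [-0.982, -0.191, -0.003], [0.004, -0.003, -1.0]]
force: [0.2, 0.9, 0.1]
finger_gap: 60.2
```

Emit:
step_arm --plan '[[[0,0,-0.05],[0,0,-0.1],0.5],[[0,0,-0.06],[0,0,-0.28],0.8],[[0,0,-0.06],[0,0,-0.46],1],[[0,0,-0.06],[0,0,-0.64],1],[[0,0,-0.06],[0,0,-0.82],1]]'

```text
t: 23.2
tool_pos: [584.8, -226.0, 292.4]
ee_rot: [[0.851, -0.525, 0.005], [-0.525, -0.851, -0.003], [0.006, 0.0, -1.0]]
force: [0.7, 0.1, 0.3]
finger_gap: 15.0
```

```bash
python3 st2.py;  python3 - <<'E'
from h import *
for n,(x0,y0,w,h,k) in {"top":(335,125,80,80,7.5),"side":(270,100,80,100,6)}.items():
    cv2.imwrite(f"pics/l_{n}.png",crop(get_image(n),x0,y0,w,h,k))
E
```

```text
23.2 tcp [ 584.8 -226.   292.4] F [0.7 0.1 0.3] M [0.04 0.17 0.04] q [-0.42  0.18  1.02 -0.    1.93  1.7 ] gap 15.0 z [ 0.005 -0.003 -1.   ] yang -2.124
```

View pics/l_side.png

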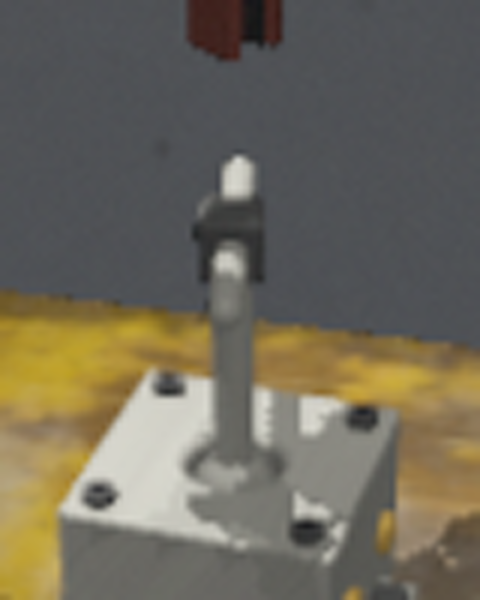

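View pics/l_top.png

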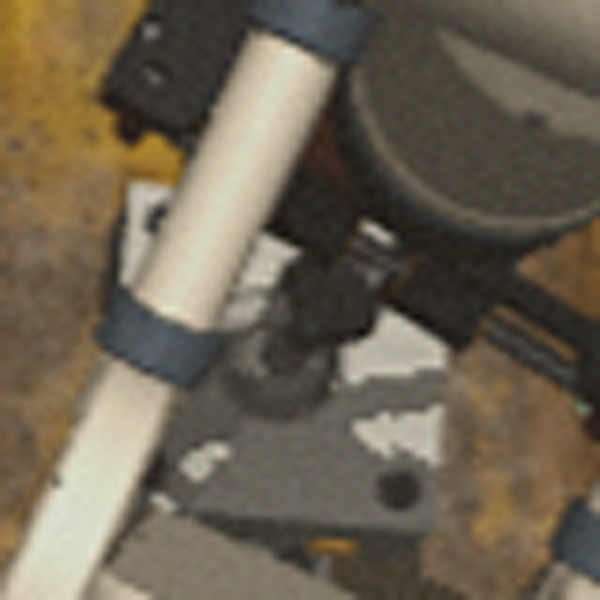

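Emit:
step_arm --plan '[[[0,0,0.02],[0,0,-0.18],1],[[0,0,0.04],[0,0,-0.36],1],[[0,0,0.055],[0,0,-0.54],1],[[0,0,0.06],[0,0,-0.6],1],[[0,0,0.06],[0,0,-0.6],1]]'

```text
t: 23.92
tool_pos: [584.9, -226.0, 231.8]
ee_rot: [[0.999, 0.039, 0.004], [0.039, -0.999, -0.003], [0.004, 0.003, -1.0]]
force: [-0.6, 0.0, -0.5]
finger_gap: 0.1
```

```bash
python3 st2.py
```

```text
23.93 tcp [ 584.9 -226.   231.8] F [-0.6  0.  -0.5] M [0.04 0.16 0.01] q [-0.42  0.16  1.15 -0.    1.82  1.11] gap 0.1 z [ 0.004 -0.003 -1.   ] yang -1.532
```

Emit:
step_arm --plan '[[[0,0,0.003],[0,0,0],1],[[0,0,0.005],[0,0,0],1]]'

```text
t: 24.18
tool_pos: [585.1, -226.1, 226.9]
ee_rot: [[0.999, 0.037, 0.004], [0.037, -0.999, -0.003], [0.004, 0.003, -1.0]]
force: [-0.4, 0.6, 0.0]
finger_gap: 0.5
```

Emit:
step_arm --plan '[[[0,0,0.0015],[0,0,0],1],[[0,0,0.003],[0,0,0],1]]'

```text
t: 24.42
tool_pos: [585.1, -226.1, 224.0]
ee_rot: [[0.999, 0.037, 0.004], [0.037, -0.999, -0.003], [0.004, 0.003, -1.0]]
force: [-0.2, 1.3, 0.0]
finger_gap: 0.5
```

Emit:
step_arm --plan '[[[0,0,0.0015],[0,0,0],1],[[0,0,0.003],[0,0,0],1]]'

```text
t: 24.68
tool_pos: [585.4, -226.3, 222.4]
ee_rot: [[0.999, 0.036, 0.006], [0.036, -0.999, -0.004], [0.006, 0.004, -1.0]]
force: [-1.1, 0.4, 8.4]
finger_gap: 0.6
```

Fingertip contact is at TCP z 222.4, so the hub top is at 214.4 and the key is fully down. The image heights were biased by about 3 mm. Now I'll finish the half-turn and take a fresh hold to settle the stop torque.

Emit:
step_arm --plan '[[[0,0,-0.03],[0,0,0],1],[[0,0,-0.05],[0,0,-0.17],0.5],[[0,0,-0.05],[0,0,-0.35],0.3],[[0,0,-0.05],[0,0,-0.53],0.3],[[0,0,-0.05],[0,0,-0.71],0.3]]'

```text
t: 25.3
tool_pos: [585.1, -226.1, 272.2]
ee_rot: [[0.73, 0.683, 0.006], [0.683, -0.73, -0.004], [0.002, 0.007, -1.0]]
force: [0.2, -0.5, 0.2]
finger_gap: 36.9
```

Emit:
step_arm --plan '[[[0,0,0],[0,0,-0.18],0.3],[[0,0,0],[0,0,-0.36],0.3],[[0,0,0],[0,0,-0.54],0.3],[[0,0,0],[0,0,-0.72],0.3],[[0,0,0],[0,0,-0.9],0.3]]'

```text
t: 25.92
tool_pos: [585.1, -226.1, 272.1]
ee_rot: [[-0.087, 0.996, 0.006], [0.996, 0.087, -0.004], [-0.004, 0.006, -1.0]]
force: [-0.7, -0.3, 0.2]
finger_gap: 61.8
```

```bash
python3 st2.py; python3 - <<'E'
from h import *
go(downR(.193),grasp=[586.3,-226.3,201])
E
```

```text
25.93 tcp [ 585.1 -226.1  272.1] F [-0.7 -0.3  0.2] M [0.01 0.07 0.03] q [-0.42  0.17  1.07 -0.    1.89 -0.51] gap 61.8 z [ 0.006 -0.004 -1.   ] yang 0.087
t 25.93 tcp [ 585.1 -226.1  272.1] -> [ 586.3 -226.3  190. ] shift [0.0, 0.0007, 0.0821] rot [0.006, 0.005, -0.106] deg 6.1
```

Emit:
step_arm --plan '[[[0,0,0.03],[0.006,0.005,-0.106],0.3],[[0,0.0007,0.06],[0.006,0.005,-0.106],0.3],[[0,0.0007,0.082],[0.006,0.005,-0.106],0.3],[[0,0.0007,0.082],[0.006,0.005,-0.106],0.5],[[0,0.0007,0.082],[0.006,0.005,-0.106],0.7]]'

```text
t: 26.55
tool_pos: [586.6, -226.4, 191.3]
ee_rot: [[-0.192, 0.981, 0.001], [0.981, 0.192, -0.0], [-0.001, 0.001, -1.0]]
force: [0.1, -0.2, -0.1]
finger_gap: 45.2
```

```bash
python3 st2.py; python3 - <<'E'
from h import *
go(downR(.193),grasp=[586.3,-226.3,200])
E
```

```text
26.55 tcp [ 586.6 -226.4  191.3] F [ 0.1 -0.2 -0.1] M [-0.03  0.02  0.04] q [-0.42  0.16  1.22  0.    1.76 -0.62] gap 45.2 z [ 0.001 -0.    -1.   ] yang 0.193
t 26.55 tcp [ 586.6 -226.4  191.3] -> [ 586.3 -226.3  189. ] shift [0.0002, -0.0003, 0.0023] rot [0.001, 0.001, 0.0] deg 0.1
```

Emit:
step_arm --plan '[[[0,0,0.002],[0,0,0],1],[[0,0,0.002],[0,0,0],1],[[0,0,0.002],[0,0,0],1],[[0,0,0.002],[0,0,0],1]]' --grip_force 60

```text
t: 27.05
tool_pos: [586.9, -226.6, 190.6]
ee_rot: [[-0.192, 0.981, 0.003], [0.981, 0.192, -0.001], [-0.002, 0.002, -1.0]]
force: [-0.2, -0.5, 5.8]
finger_gap: 27.7
```

```bash
python3 st2.py
```

```text
27.05 tcp [ 586.9 -226.6  190.6] F [-0.2 -0.5  5.8] M [-0.11  0.23 -0.03] q [-0.42  0.16  1.22 -0.    1.75 -0.62] gap 27.7 z [ 0.003 -0.001 -1.   ] yang 0.193
```

Emit:
step_arm --plan '[[[0,0,0],[0,0,0.025],1],[[0,0,0],[0,0,0.05],1]]'

```text
t: 27.3
tool_pos: [586.8, -226.6, 190.5]
ee_rot: [[-0.141, 0.99, 0.002], [0.99, 0.141, -0.001], [-0.002, 0.002, -1.0]]
force: [-0.3, -0.0, 3.5]
finger_gap: 27.7
```

```bash
python3 st2.py
```

```text
27.3 tcp [ 586.8 -226.6  190.5] F [-0.3 -0.   3.5] M [-0.14  0.2   0.15] q [-0.42  0.16  1.22 -0.    1.75 -0.56] gap 27.7 z [ 0.002 -0.001 -1.   ] yang 0.142
```

Emit:
step_arm --plan '[[[0,0,0],[0,0,0.025],1],[[0,0,0],[0,0,0.05],1]]'

```text
t: 27.55
tool_pos: [586.8, -226.7, 190.6]
ee_rot: [[-0.09, 0.996, 0.003], [0.996, 0.09, -0.001], [-0.002, 0.002, -1.0]]
force: [0.4, 0.6, 3.6]
finger_gap: 27.7
```

```bash
python3 st2.py
```

```text
27.55 tcp [ 586.8 -226.7  190.6] F [0.4 0.6 3.6] M [-0.15  0.26  0.13] q [-0.42  0.16  1.22 -0.    1.75 -0.51] gap 27.7 z [ 0.003 -0.001 -1.   ] yang 0.09
```

Emit:
step_arm --plan '[[[0,0,0],[0,0,0.03],1],[[0,0,0],[0,0,0.06],1]]'

```text
t: 27.8
tool_pos: [586.8, -226.6, 190.5]
ee_rot: [[-0.028, 1.0, 0.002], [1.0, 0.028, -0.001], [-0.001, 0.002, -1.0]]
force: [-0.7, -0.0, 2.9]
finger_gap: 28.1
```

```bash
python3 st2.py
```

```text
27.8 tcp [ 586.8 -226.6  190.5] F [-0.7 -0.   2.9] M [-0.15  0.32  0.16] q [-0.42  0.16  1.22 -0.    1.75 -0.45] gap 28.1 z [ 0.002 -0.001 -1.   ] yang 0.028
```

Emit:
step_arm --plan '[[[0,0,0],[0,0,0.03],1],[[0,0,0],[0,0,0.06],1]]'

```text
t: 28.05
tool_pos: [586.8, -226.7, 190.5]
ee_rot: [[0.034, 0.999, 0.002], [0.999, -0.034, -0.001], [-0.001, 0.002, -1.0]]
force: [-0.4, -0.1, 2.9]
finger_gap: 27.5
```

```bash
python3 st2.py
```

```text
28.05 tcp [ 586.8 -226.7  190.5] F [-0.4 -0.1  2.9] M [-0.17  0.27  0.02] q [-0.42  0.16  1.22 -0.    1.75 -0.39] gap 27.5 z [ 0.002 -0.001 -1.   ] yang -0.034
```

Emit:
step_arm --plan '[[[0,0,0],[0,0,0.03],1],[[0,0,0],[0,0,0.06],1]]'

```text
t: 28.3
tool_pos: [586.9, -226.7, 190.6]
ee_rot: [[0.096, 0.995, 0.003], [0.995, -0.096, -0.001], [-0.001, 0.003, -1.0]]
force: [-0.8, 0.1, 2.2]
finger_gap: 27.5
```

```bash
python3 st2.py
```

```text
28.3 tcp [ 586.9 -226.7  190.6] F [-0.8  0.1  2.2] M [-0.2   0.16  0.03] q [-0.42  0.16  1.22 -0.    1.75 -0.33] gap 27.5 z [ 0.003 -0.001 -1.   ] yang -0.096
```

The dragging torque (~0.15) has dropped to ~0.02, so the key is now turning free in the play. I'll keep going CW in small steps and stop at the first firm rise.

Emit:
step_arm --plan '[[[0,0,0],[0,0,0.04],1],[[0,0,0],[0,0,0.08],1]]'

```text
t: 28.55
tool_pos: [587.0, -226.7, 190.6]
ee_rot: [[0.178, 0.984, 0.003], [0.984, -0.178, -0.002], [-0.001, 0.003, -1.0]]
force: [0.0, -1.1, 2.8]
finger_gap: 28.0
```

```bash
python3 st2.py
```

```text
28.55 tcp [ 587.  -226.7  190.6] F [ 0.  -1.1  2.8] M [-0.23  0.11  0.07] q [-0.42  0.16  1.22 -0.    1.75 -0.24] gap 28.0 z [ 0.003 -0.002 -1.   ] yang -0.179
```

Emit:
step_arm --plan '[[[0,0,0],[0,0,0.04],1],[[0,0,0],[0,0,0.08],1]]'

```text
t: 28.8
tool_pos: [587.1, -226.9, 190.6]
ee_rot: [[0.258, 0.966, 0.003], [0.966, -0.258, -0.002], [-0.001, 0.003, -1.0]]
force: [-0.2, -2.0, 2.6]
finger_gap: 27.6
```

```bash
python3 st2.py
```

```text
28.8 tcp [ 587.1 -226.9  190.6] F [-0.2 -2.   2.6] M [-0.3   0.2   0.01] q [-0.42  0.16  1.22 -0.    1.75 -0.16] gap 27.6 z [ 0.003 -0.002 -1.   ] yang -0.261
```

Emit:
step_arm --plan '[[[0,0,0],[0,0,0.04],1],[[0,0,0],[0,0,0.08],1]]'

```text
t: 29.05
tool_pos: [587.1, -227.0, 190.6]
ee_rot: [[0.337, 0.941, 0.003], [0.941, -0.337, -0.002], [-0.001, 0.004, -1.0]]
force: [-0.2, -1.1, 2.7]
finger_gap: 27.8
```

```bash
python3 st2.py
```

```text
29.05 tcp [ 587.1 -227.   190.6] F [-0.2 -1.1  2.7] M [-0.27  0.27  0.04] q [-0.42  0.16  1.22 -0.    1.75 -0.08] gap 27.8 z [ 0.003 -0.002 -1.   ] yang -0.344
```

Emit:
step_arm --plan '[[[0,0,0],[0,0,0.04],1],[[0,0,0],[0,0,0.08],1]]'

```text
t: 29.3
tool_pos: [586.8, -227.0, 190.5]
ee_rot: [[0.413, 0.911, 0.003], [0.911, -0.413, -0.002], [-0.001, 0.003, -1.0]]
force: [-0.5, 0.6, 4.5]
finger_gap: 28.0
```

```bash
python3 st2.py
```

```text
29.3 tcp [ 586.8 -227.   190.5] F [-0.5  0.6  4.5] M [-0.01  0.59  0.05] q [-0.42  0.16  1.22 -0.    1.75  0.  ] gap 28.0 z [ 0.003 -0.002 -1.   ] yang -0.426
```

Emit:
step_arm --plan '[[[0,0,0],[0,0,0.04],1],[[0,0,0],[0,0,0.08],1]]'

```text
t: 29.55
tool_pos: [586.6, -226.8, 190.6]
ee_rot: [[0.487, 0.873, 0.002], [0.873, -0.487, -0.002], [-0.0, 0.002, -1.0]]
force: [-1.5, 0.9, 4.1]
finger_gap: 27.4
```

```bash
python3 st2.py
```

```text
29.55 tcp [ 586.6 -226.8  190.6] F [-1.5  0.9  4.1] M [0.1  0.56 0.1 ] q [-0.42  0.16  1.22 -0.    1.75  0.09] gap 27.4 z [ 0.002 -0.002 -1.   ] yang -0.508
```

Emit:
step_arm --plan '[[[0,0,0],[0,0,0.04],1]]'

```text
t: 29.68
tool_pos: [586.5, -226.7, 190.6]
ee_rot: [[0.523, 0.852, 0.002], [0.852, -0.523, -0.001], [-0.0, 0.002, -1.0]]
force: [0.2, 0.3, 2.5]
finger_gap: 27.7
```

```bash
python3 st2.py
```

```text
29.68 tcp [ 586.5 -226.7  190.6] F [0.2 0.3 2.5] M [-0.16  0.31  0.23] q [-0.42  0.16  1.22 -0.    1.75  0.13] gap 27.7 z [ 0.002 -0.001 -1.   ] yang -0.551
```

Emit:
step_arm --plan '[[[0,0,0],[0,0,0.03],1]]'

```text
t: 29.8
tool_pos: [586.5, -226.6, 190.6]
ee_rot: [[0.55, 0.835, 0.002], [0.835, -0.55, -0.001], [-0.0, 0.002, -1.0]]
force: [-0.4, 0.4, 1.9]
finger_gap: 27.6
```

```bash
python3 st2.py
```

```text
29.8 tcp [ 586.5 -226.6  190.6] F [-0.4  0.4  1.9] M [-0.17  0.3   0.34] q [-0.42  0.16  1.22 -0.    1.75  0.16] gap 27.6 z [ 0.002 -0.001 -1.   ] yang -0.582
```

Emit:
step_arm --plan '[[[0,0,0],[0,0,0.03],1]]'

```text
t: 29.92
tool_pos: [586.5, -226.6, 190.6]
ee_rot: [[0.576, 0.818, 0.002], [0.818, -0.576, -0.001], [-0.0, 0.002, -1.0]]
force: [-1.0, 0.3, 2.7]
finger_gap: 27.5
```

```bash
python3 st2.py
```

```text
29.93 tcp [ 586.5 -226.6  190.6] F [-1.   0.3  2.7] M [-0.22  0.37  0.48] q [-0.42  0.16  1.22 -0.    1.75  0.19] gap 27.5 z [ 0.002 -0.001 -1.   ] yang -0.614
```

Emit:
step_arm --plan '[[[0,0,0],[0,0,0.03],1]]'

```text
t: 30.05
tool_pos: [586.5, -226.6, 190.6]
ee_rot: [[0.601, 0.799, 0.002], [0.799, -0.601, -0.001], [-0.0, 0.002, -1.0]]
force: [-1.5, 0.7, 2.6]
finger_gap: 27.6
```

```bash
python3 st2.py
```

```text
30.05 tcp [ 586.5 -226.6  190.6] F [-1.5  0.7  2.6] M [-0.21  0.39  0.62] q [-0.42  0.16  1.22 -0.    1.75  0.22] gap 27.6 z [ 0.002 -0.001 -1.   ] yang -0.645
```

Torque rose steadily from 0.1 to 0.62 N m over about 0.1 rad, one hexagon pitch (≈1.03 rad) past the first rise. So this is the stop, and the nut is tight. I'll hold briefly, ease back only within the play, then let go with a slight downward press.

Emit:
step_arm --plan '[[[0,0,0.001],[0,0,0],1],[[0,0,0.001],[0,0,0],1],[[0,0,0.001],[0,0,-0.05],1],[[0,0,0.001],[0,0,-0.1],1],[[0,0,0.001],[0,0,-0.11],1]]'

```text
t: 30.68
tool_pos: [586.5, -226.6, 190.5]
ee_rot: [[0.511, 0.86, 0.002], [0.86, -0.511, -0.002], [-0.0, 0.003, -1.0]]
force: [-1.2, 1.0, 5.3]
finger_gap: 27.9
```

```bash
python3 st2.py
```

```text
30.68 tcp [ 586.5 -226.6  190.5] F [-1.2  1.   5.3] M [ 0.09  0.59 -0.15] q [-0.42  0.16  1.22 -0.    1.75  0.11] gap 27.9 z [ 0.002 -0.002 -1.   ] yang -0.536
```

Emit:
step_arm --plan '[[[0,0,0],[0,0,0],0.65],[[0,0,0],[0,0,0],0.5],[[0,0,0],[0,0,0],0.4],[[0,0,0],[0,0,0],0.3],[[0,0,-0.03],[0,0,0],0.3]]'

```text
t: 31.3
tool_pos: [585.4, -226.2, 217.3]
ee_rot: [[0.511, 0.86, -0.003], [0.86, -0.511, 0.001], [-0.001, -0.003, -1.0]]
force: [0.5, -0.7, 1.1]
finger_gap: 61.3
```

Emit:
step_arm --plan '[[[0,0,-0.03],[0,0,0],0.5],[[0,0,-0.05],[0,0,0],0.8],[[0,0,-0.05],[0,0,0],1],[[0,0,-0.05],[0,0,0],1],[[0,0,-0.05],[0,0,0],1]]'

```text
t: 31.92
tool_pos: [585.3, -226.1, 265.7]
ee_rot: [[0.511, 0.86, -0.006], [0.86, -0.511, 0.002], [-0.001, -0.006, -1.0]]
force: [1.2, 0.1, -0.0]
finger_gap: 15.3
```

```bash
python3 st2.py
```

```text
31.93 tcp [ 585.3 -226.1  265.7] F [ 1.2  0.1 -0. ] M [-0.07  0.11  0.01] q [-0.42  0.18  1.07 -0.    1.9   0.11] gap 15.3 z [-0.006  0.002 -1.   ] yang -0.536
```

While easing back the torque went to -0.15 N m, about the nut's friction. The wedged socket may have dragged the nut back a little. I'll take the hub again, re-tighten, and let go without turning back.

Emit:
step_arm --plan '[[[0,0,0],[0,0,0],0.4],[[0,0,0],[0,0,0],0.3],[[0,0,0],[0,0,0],0.3],[[0,0,0],[0,0,0],0.3],[[0,0,0.02],[0,0,0],0.3]]'

```text
t: 32.55
tool_pos: [585.8, -226.3, 247.7]
ee_rot: [[0.511, 0.86, -0.002], [0.86, -0.511, 0.0], [-0.001, -0.002, -1.0]]
force: [-0.1, 1.2, -0.8]
finger_gap: 59.8
```

```bash
python3 st2.py; python3 - <<'E'
from h import *
go(downR(-.536),grasp=[586.4,-226.5,201])
for n,(x0,y0,w,h,k) in {"side":(250,80,120,120,5)}.items():
    cv2.imwrite(f"pics/m_{n}.png",crop(get_image(n),x0,y0,w,h,k))
E
```

```text
32.55 tcp [ 585.8 -226.3  247.7] F [-0.1  1.2 -0.8] M [-0.08  0.14 -0.03] q [-0.42  0.17  1.11 -0.    1.86  0.11] gap 59.8 z [-0.002  0.    -1.   ] yang -0.536
t 32.55 tcp [ 585.8 -226.3  247.7] -> [ 586.4 -226.5  190. ] shift [0.0001, 0.0007, 0.0577] rot [-0.002, 0.001, -0.0] deg 0.1
```

View pics/m_side.png

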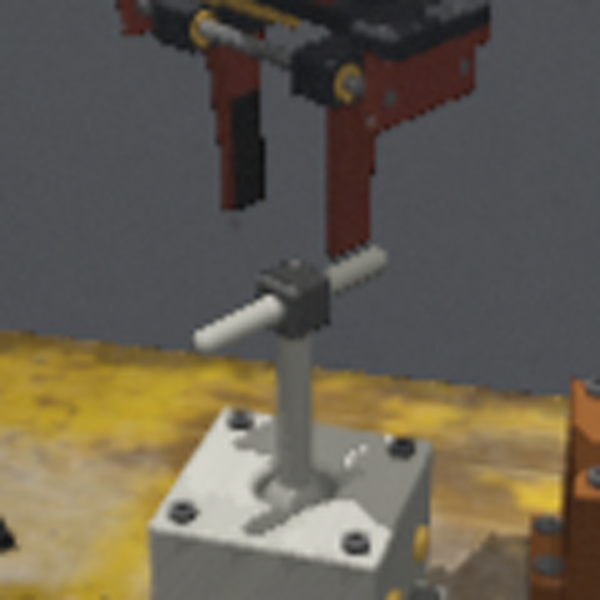

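The key is upright, with its hub at (295,297) in the crop and the fingers either side. Going down and gripping.

Emit:
step_arm --plan '[[[0,0.0007,0.03],[0,0,0],0.3],[[0,0.0007,0.058],[0,0,0],0.3],[[0,0.0007,0.058],[0,0,0],0.5],[[0,0.0007,0.058],[0,0,0],0.8],[[0,0.0007,0.058],[0,0,0],1]]'

```text
t: 33.22
tool_pos: [585.8, -226.4, 187.3]
ee_rot: [[0.511, 0.86, -0.005], [0.86, -0.511, 0.001], [-0.001, -0.005, -1.0]]
force: [-0.7, -0.6, 0.6]
finger_gap: 34.7
```

Emit:
step_arm --plan '[[[0,0,0.001],[0,0,0],1],[[0,0,0.001],[0,0,0],1],[[0,0,0.001],[0,0,0],1]]' --grip_force 60

```text
t: 33.6
tool_pos: [586.2, -226.6, 187.4]
ee_rot: [[0.511, 0.86, -0.003], [0.86, -0.511, 0.001], [-0.001, -0.003, -1.0]]
force: [0.9, -0.3, 3.3]
finger_gap: 27.7
```

```bash
python3 st2.py
```

```text
33.6 tcp [ 586.2 -226.6  187.4] F [ 0.9 -0.3  3.3] M [-0.19 -0.11 -0.1 ] q [-0.42  0.17  1.23 -0.    1.75  0.11] gap 27.7 z [-0.003  0.001 -1.   ] yang -0.536
```

Emit:
step_arm --plan '[[[0,0,0],[0,0,0.03],1]]'

```text
t: 33.72
tool_pos: [586.2, -226.6, 187.4]
ee_rot: [[0.537, 0.843, -0.003], [0.843, -0.537, 0.001], [-0.001, -0.003, -1.0]]
force: [0.3, -0.5, -1.0]
finger_gap: 28.0
```

```bash
python3 st2.py
```

```text
33.73 tcp [ 586.2 -226.6  187.4] F [ 0.3 -0.5 -1. ] M [-0.12 -0.02  0.09] q [-0.42  0.17  1.23 -0.    1.75  0.14] gap 28.0 z [-0.003  0.001 -1.   ] yang -0.567
```

Emit:
step_arm --plan '[[[0,0,0],[0,0,0.03],1]]'

```text
t: 33.85
tool_pos: [586.2, -226.6, 187.4]
ee_rot: [[0.564, 0.826, -0.003], [0.826, -0.564, 0.001], [-0.001, -0.003, -1.0]]
force: [0.6, 0.0, 1.9]
finger_gap: 27.8
```

```bash
python3 st2.py
```

```text
33.85 tcp [ 586.2 -226.6  187.4] F [0.6 0.  1.9] M [-0.12 -0.05  0.2 ] q [-0.42  0.17  1.23 -0.    1.75  0.18] gap 27.8 z [-0.003  0.001 -1.   ] yang -0.599
```

Emit:
step_arm --plan '[[[0,0,0.0005],[0,0,0.03],1]]'

```text
t: 33.98
tool_pos: [586.2, -226.6, 187.4]
ee_rot: [[0.59, 0.807, -0.002], [0.807, -0.59, 0.0], [-0.001, -0.002, -1.0]]
force: [-0.1, -0.3, 5.1]
finger_gap: 27.9
```

```bash
python3 st2.py
```

```text
33.98 tcp [ 586.2 -226.6  187.4] F [-0.1 -0.3  5.1] M [-0.09  0.18  0.35] q [-0.42  0.17  1.23 -0.    1.75  0.21] gap 27.9 z [-0.002  0.    -1.   ] yang -0.631
```

Emit:
step_arm --plan '[[[0,0,0.0005],[0,0,0.03],1]]'

```text
t: 34.1
tool_pos: [586.2, -226.5, 187.4]
ee_rot: [[0.616, 0.788, -0.002], [0.788, -0.616, 0.0], [-0.001, -0.002, -1.0]]
force: [-0.8, 0.3, 4.8]
finger_gap: 27.8
```

```bash
python3 st2.py
```

```text
34.1 tcp [ 586.2 -226.5  187.4] F [-0.8  0.3  4.8] M [0.   0.34 0.6 ] q [-0.42  0.17  1.23 -0.    1.75  0.24] gap 27.8 z [-0.002  0.    -1.   ] yang -0.663
```

Emit:
step_arm --plan '[[[0,0,0.0005],[0,0,0],1],[[0,0,0.0005],[0,0,0],1],[[0,0,0.0005],[0,0,0],1]]'

```text
t: 34.48
tool_pos: [586.2, -226.5, 187.4]
ee_rot: [[0.616, 0.788, -0.002], [0.788, -0.616, 0.0], [-0.001, -0.001, -1.0]]
force: [-0.8, 0.0, 5.7]
finger_gap: 27.7
```

```bash
python3 st2.py
```

```text
34.48 tcp [ 586.2 -226.5  187.4] F [-0.8  0.   5.7] M [0.08 0.38 0.25] q [-0.42  0.16  1.23 -0.    1.75  0.24] gap 27.7 z [-0.002  0.    -1.   ] yang -0.663
```

Static torque is 0.25 N m, still above the nut's friction of about 0.12, so the nut is held by its stop. Letting go now without turning back.

Emit:
step_arm --plan '[[[0,0,0],[0,0,0.01],0.65],[[0,0,0],[0,0,0.01],0.5],[[0,0,0],[0,0,0.01],0.4],[[0,0,0],[0,0,0.01],0.3],[[0,0,-0.03],[0,0,0.01],0.3]]'

```text
t: 35.1
tool_pos: [585.1, -226.0, 214.3]
ee_rot: [[0.623, 0.782, -0.007], [0.782, -0.623, 0.003], [-0.003, -0.007, -1.0]]
force: [0.2, -0.8, -0.1]
finger_gap: 61.1
```

Emit:
step_arm --plan '[[[0,0,-0.03],[0,0,0],0.3],[[0,0,-0.06],[0,0,0],0.5],[[0,0,-0.06],[0,0,0],1],[[0,0,-0.06],[0,0,0],1],[[0,0,-0.06],[0,0,0],1]]'

```text
t: 35.72
tool_pos: [585.2, -226.1, 272.1]
ee_rot: [[0.623, 0.782, -0.01], [0.782, -0.623, 0.004], [-0.003, -0.01, -1.0]]
force: [0.1, 0.0, -0.3]
finger_gap: 24.7
```

```bash
python3 st2.py; python3 - <<'E'
from h import *
for n,(x0,y0,w,h,k) in {"side":(270,100,80,100,6)}.items():
    cv2.imwrite(f"pics/n_{n}.png",crop(get_image(n),x0,y0,w,h,k))
for yaw in(-3.6,-3.65,-3.7,-3.75,-3.8,-3.85):
    P=[[586.3,-226.2,203]+rz(yaw)@[0,s*65,0] for s in(1,-1)]
    print(yaw,((proj("side",P)-[270,100]+.5)*6).round(0).tolist())
E
```

```text
35.73 tcp [ 585.2 -226.1  272.1] F [ 0.1  0.  -0.3] M [-0.03  0.13 -0.02] q [-0.42  0.19  1.05 -0.    1.91  0.25] gap 24.7 z [-0.01   0.004 -1.   ] yang -0.673
-3.6 [[329.0, 179.0], [125.0, 297.0]]
-3.65 [[335.0, 181.0], [119.0, 295.0]]
-3.7 [[341.0, 184.0], [113.0, 292.0]]
-3.75 [[346.0, 186.0], [108.0, 289.0]]
-3.8 [[352.0, 189.0], [103.0, 286.0]]
-3.85 [[356.0, 192.0], [98.0, 282.0]]
```

View pics/n_side.png

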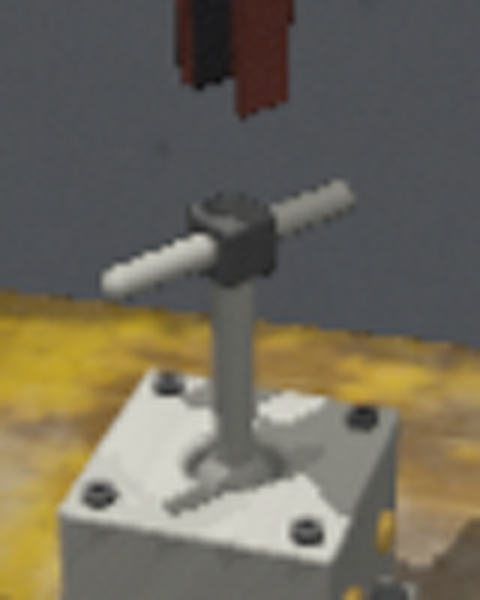

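The key stands upright. The bar ends at (352,192) and (106,283) give a yaw of -3.80, matching the final turn. One more light fingertip check that it is fully down.

Emit:
step_arm --plan '[[[0,0,0.025],[0,0,0],1],[[0,0,0.042],[0,0.01,0],1],[[0,0,0.045],[0,0.01,0],1],[[0,0,0.045],[0,0.01,0],1]]'

```text
t: 36.28
tool_pos: [584.7, -225.8, 227.3]
ee_rot: [[0.623, 0.782, -0.004], [0.782, -0.623, 0.012], [0.007, -0.011, -1.0]]
force: [0.5, 1.1, 0.4]
finger_gap: 0.5
```

Emit:
step_arm --plan '[[[0,0,0.0015],[0,0,0],1],[[0,0,0.003],[0,0,0],1]]'

```text
t: 36.52
tool_pos: [584.9, -225.9, 225.1]
ee_rot: [[0.623, 0.782, -0.003], [0.782, -0.623, 0.011], [0.007, -0.009, -1.0]]
force: [0.1, -0.1, 0.3]
finger_gap: 0.4
```

Emit:
step_arm --plan '[[[0,0,0.001],[0,0,0],1],[[0,0,0.002],[0,0,0],1]]'

```text
t: 36.78
tool_pos: [585.0, -225.9, 223.3]
ee_rot: [[0.623, 0.782, -0.003], [0.782, -0.623, 0.011], [0.007, -0.009, -1.0]]
force: [0.6, 0.4, 0.2]
finger_gap: 0.4
```

No contact yet at 223.3, so the hub is no higher than before and the key is fully down. Backing off.

Emit:
step_arm --plan '[[[0,0,-0.03],[0,0,0],1],[[0,0,-0.08],[0,0,0],1],[[0,0,-0.1],[0,0,0],1],[[0,0,-0.1],[0,0,0],1]]'

```text
t: 37.28
tool_pos: [585.7, -227.1, 325.6]
ee_rot: [[0.623, 0.782, 0.001], [0.782, -0.623, 0.009], [0.008, -0.005, -1.0]]
force: [0.3, 0.6, -0.4]
finger_gap: 0.4
```

```bash
python3 - <<'E'
from h import *
s=read_state();print(s["t"],s["tool_pos"].round(1),s["force"].round(1))
cv2.imwrite("pics/z.png",crop(get_image("side"),270,100,80,100,6))
print(finish_job())
E
```

```text
37.275 [ 585.7 -227.1  325.6] [ 0.3  0.6 -0.4]
the job is handed in; nothing more can be done
None
```

View pics/z.png

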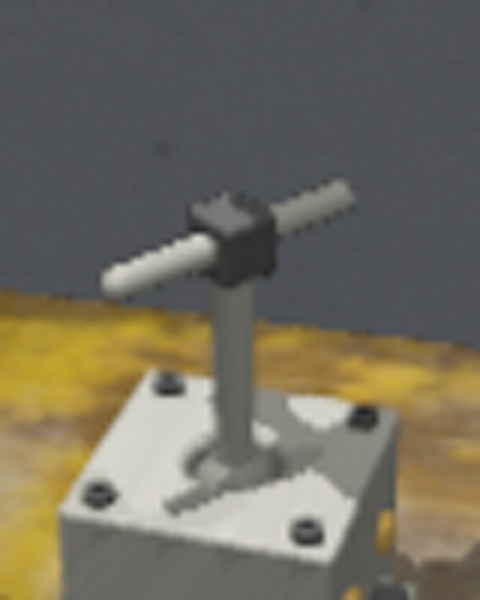

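I put the key down the bore of the bare-steel block and over the nut, released it, and took fresh holds on the hub to turn the nut clockwise until the torque rose firmly. It was handed in at 37.3 s with the key upright on the nut and the gripper clear above it.

**Fully down:** A fingertip touch after the first turning put the hub top at 214.4 mm, against 214 mm nominal. At the end there was still no contact at a fingertip height of 215.3 mm, so the key had not risen. Estimates from the images read about 3 mm higher, and I took that as camera bias.

**Tight against the stop:** I judged this by torque only, because the nut could not be seen under the key.
- **First rise:** The torque rose to about 0.6 N m and then fell away as I kept turning, so the socket had probably been forced past the nut's corners by one flat.
- **Second rise:** It rose to 0.6 N m again about one hexagon pitch later. Easing back then seemed to drag the nut slightly, so I re-tightened to 0.6 N m and let go without turning back.
- **Last reading:** The torque fell to 0.25 N m while I held the key still, which is still above the nut's friction of about 0.12 N m.

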